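Zero the shot counter and lock a mould with an over-center clamp and its extension bar

ROBOT

A 7-joint arm with a two-finger parallel gripper is mounted at the origin on the work surface. World frame = base frame: x ahead of the robot, y to its left, z up, the work surface at z = 0. Lengths are in m, angles in rad, forces in N, time in s.
With the tool pointing down it reaches from about 0.425 to 0.825 m from the base axis. Payload 3.6 kg.
Tool frame: the origin (TCP) lies midway between the tips of the shut fingers; the grasp point (between the pads) lies 19 mm behind it; z points along the fingers, y is the direction in which the jaws open and shut (so a half turn about z gives the same grasp; the last joint's range is limited). The gripper opens to 93 mm and grips with 3 to 60 N. Pads are 15 mm wide; open, the fingers measure 128 mm over their backs; the gripper's body (75 mm by 188 mm) begins 65 mm behind the grasp point.
Start: joints at [1.22, 0.615, -0.013, 1.423, 0.008, 1.103, -0.04], TCP at [0.207, -0.616, 0.219] pointing down, gripper open.
Joint ranges: [-3.12, 3.12], [-0.3, 2.06], [-1.34, 1.32], [0.26, 2.42], [-1.36, 4.5], [0.01, 1.98], [-2.84, 2.84]. Speed limits (rad/s): [2.79, 2.79, 3.14, 3.14, 3.14, 3.14, 3.14].

INTERFACE

Orientations are given as a unit quaternion [x, y, z, w].
In Python, from station import * gives the robot as it stands.
- The arm moves only by the tool move_arm, never from a script. Its argument "moves" is a list of rows, each a list of 3 entries, a list of its own where there are three numbers: the shift along the tool's x, y, z in m, then the turn, a rotation vector about the tool's x, y, z in degrees, then the finger opening in m, from 0 to 0.093. A call has 1 to 12 rows; each row is the pose to reach, as a shift and turn from the pose commanded when the call began, along the tool's axes at that moment; what a row does not reach only later rows make up. A row lasts 1/10 s, in which the tool goes at most 50 mm and 8.59 degrees, less where a joint would pass 70% of its speed; a pose out of reach is approached as far as the arm can. A call with a gripper value outside its range is refused whole. The fingers move at their own pace and stop on an object; "force" is the grip in N (left out, the last holds). Time passes only in rows, so rows that repeat a pose let the fingers close. It gives the time, the measured TCP pose, the force and the opening at its end, in the units of the state.
- state(): the state, without advancing time (a new reading comes with each control period).
- camera(name): name is "scene" or "top" or "wrist"; returns the picture (384x512x3 uint8, red, green, blue); there is no depth.
- get_calibration(name): a dict with "fx", "fy", "cx", "cy" (pixels), "R" (3x3) and "t" (3): a world point X has camera coordinates R X + t; the wrist camera has in their place "mount" (4x4, takes a point from camera to tool coordinates, whose origin is the TCP and whose axes are the flange's). Camera axes: x right, y down, z forward; pixel columns grow to the right and rows downward; lengths in m; the calibration is good to about 2 mm. The wrist camera is an equidistant fisheye: a pixel r from the principal point sees the ray r / f radians off the axis. A picture is of the moment at which its call begins: read the wrist's pose just before it. get_calibration takes no time and is no camera call.
- close_job(): hands the job in, once; it reports no verdict.
The state is a dict: "time": time; "joint_positions": joint angles; "joint_vel": joint speeds; "tau": joint torques, N m; "position": TCP position; "tcp_rot": TCP orientation; "contact_force": force on the tool from outside, world axes, zero at the start; "moment": the same for the moment, N m; "width": finger opening in m.
Only numpy, scipy, OpenCV 4.12 (cv2) and the standard library are available. Lean on these libraries where they do the work, as an engineer would, in place of code of your own. Each camera call takes 0.05 s, during which the arm holds its last target.

TASK

Get the mould ready for a new batch. First turn the black knob of the shot counter back (anticlockwise) to its zero stop; then take the orange-handled extension bar out of its blue holder, slip its socket fully over the clamp's short lever, and with it throw the lever over the dead point until the clamp is locked fully over on the mould side. Stand the bar back upright at the bottom of its holder and let go, without disturbing the other things on the bench.

Things in the scene. Friction and masses are not known exactly. Their poses are not given: they have to be found in the camera images.
- console: White shot-counter console, fixed, 150 x 160 mm, about 100 mm high at its back. Its panel is sloped 25 degrees, leaning towards the console's own -x side (its front, towards the robot at yaw 0). Origin on the bench under the panel's centre; the panel's centre is 70 mm above it. It may stand on either side of the bench, right or left.
- counter (a joint): Angle (rad) of the console's black knob. 0 is the zero stop (pointer at the red mark, towards the low front edge), it grows clockwise as seen facing the panel, up to a stop at 2.8. Turn it anticlockwise to lower it. Friction about 0.06 N m; it stays where it is left.
- counter_grip (a point): Point on the knob's axis in the middle of its grip, 37 mm out from the panel. z is the knob's axis, out of the panel (25 degrees from vertical). The grip is a bar 42 mm long along x, 14 mm thick along y, from 25 mm below this point to 7 mm above it (along z); the 44 mm disc under it has its top 23 mm below this point. The frame turns with the knob.
- clamp: Toggle clamp fixture, fixed: plate 270 x 130 x 12 mm, two blue cheeks (60 x 8 mm, 85 mm high, at y = +-22 mm), white mould 90 x 100 mm, 50 mm high, centred at x = +80 mm. Origin on the bench below the hinge, z up. The lever swings in this frame's x-z plane, about an axis along y: leaning to -x when open, vertical at the dead point, leaning to +x (over the mould) when locked.
- clamp_hinge (a point): The clamp lever's hinge, 70 mm above the bench at the clamp's origin; axes as clamp.
- clamp_post (a point): Top centre of an obstacle on the clamp fixture: a square grey post 32 mm wide, 190 mm high, with a round gauge of 56 mm diameter whose centre is 20 mm below this point. It stands at x = +90, y = -105 mm in the clamp's frame.
- lever (a joint): Clamp lever angle (rad): 0 open stop, 0.65 rad from vertical to the clamp's -x; 0.65 dead point, vertical; 1.25 locked stop, 0.60 rad from vertical to the clamp's +x. A spring resists with about 1.0 N m at the open stop, falling to zero at the dead point, then pulls it on with up to 1.0 N m at the locked stop; friction 0.08 N m, slow damped snap. At either stop it holds itself.
- handle_seat (a point): Point on the lever's axis, 48 mm from the hinge, where the centre of the bar's mouth lies when the bar is fully on. Its z axis points along the lever to its free end and turns with it. The free end is a red pin of 14 mm diameter, tapered over the last 14 mm to 6 mm, ending 52 mm beyond this point; a square neck 16 mm wide ends 3 mm below it.
- bar: Extension bar, loose, about 0.28 kg, 190 mm long: a round steel socket of 30 mm outside diameter and 58 mm length, open at the bottom (bore 22 mm, 52 mm deep), then a shaft of 16 mm, then a round orange handle of 27 mm diameter from 110 to 190 mm. Origin at the centre of the socket's mouth, z along the bar to the handle's end. It starts upright in the holder.
- holder: Blue holder of the bar, fixed: a square pocket 56 mm outside, 40 mm inside, 68 mm high, on a 100 x 100 x 8 mm foot. Origin on the bench under its centre; the pocket's floor is 8 mm above it, open at the top. It stands on the side of the bench opposite the console.
- oil_bottle: Bystander: yellow bottle, 56 mm diameter, 160 mm high, origin under its centre.
- fitting: Bystander: brass fitting, 32 mm diameter, 36 mm high, standing on the clamp's plate, origin under its centre.
- cup: Bystander: white cup, 72 mm diameter, 85 mm high, origin under its centre.
- jar: Bystander: glass jar with red cap, 64 mm diameter, 75 mm high, origin under its centre.
- can: Bystander: green can, 60 mm diameter, 115 mm high, origin under its centre.
- wrench: Bystander: steel wrench lying flat, 180 mm long along its x, 40 mm wide, 8 mm high, origin under its middle.
- screwdriver: Bystander: screwdriver with green handle lying flat, 200 mm long along its x, 26 mm high, origin under its middle.
Things that resemble listed ones, but are neither listed nor needed, are in the scene too. What is shaped like the bar but purple or white is not meant.

How it is judged:
By the outcome, as a careful person would: the job done as asked, in the order asked, and still so for the second after the job is handed in, with the robot touching nothing.
It also fails if it takes over 72 s, if anything falls off the work surface, if the arm or the gripper's body presses on something with over 40 N, if the wrist force passes 120 N, or if a joint passes its speed limit or range.

## Working session

There is one attempt and no reset: what is moved stays moved. The work goes in short steps, Python scripts to look and compute and a tool call to move; the robot and the scene stay as the last step left them, time stands still between calls to the robot, and variables do not carry over. Pictures are saved under pics/ and viewed, and the job is handed in when it is done.

Besides the shell and the picture viewer there is one more tool, called after "Emit:" as name(argument=value, ...) on one line, values as JSON. move_arm: Moves the arm, as the interface text tells. Its arguments: {"type":"object","properties":{"moves":{"type":"array"},"force":{"type":"number"}},"required":["moves"]}

```bash
ls; mkdir -p pics; python3 - <<'E'
from station import *
import cv2
for n in ["scene","top","wrist"]:
    s=state(); im=camera(n); cv2.imwrite(f"pics/{n}0.png",im[:,:,::-1]); print(n,get_calibration(n))
print(s)
E
```

```text
pics
scene {'fx': 357.817965087731, 'fy': 357.817965087731, 'cx': 252.13527161020522, 'cy': 193.3144838373711, 'R': array([[-0.88227162,  0.47072275, -0.00410848],
       [ 0.39138433,  0.72866296, -0.56202189],
       [-0.26156279, -0.49746396, -0.82711216]]), 't': array([ 0.48664758, -0.11309319,  1.1850165 ])}
top {'fx': 381.40977272397924, 'fy': 381.40977272397924, 'cx': 256.43933099219964, 'cy': 190.35158214068667, 'R': array([[-0.08219674, -0.99661554, -0.00108093],
       [-0.97173342,  0.08038532, -0.22197377],
       [ 0.2213094 , -0.01719514, -0.97505204]]), 't': array([0.00788968, 0.57218855, 0.99340282])}
wrist {'fx': 297.3186396354542, 'fy': 297.3186396354542, 'cx': 254.05217929480776, 'cy': 196.49063669274926, 'mount': array([[-1.64841432e-03, -9.55226863e-01, -2.95869773e-01,
         8.33731633e-02],
       [ 9.99998573e-01, -1.46483887e-03, -8.42122262e-04,
         1.07405732e-03],
       [ 3.71016262e-04, -2.95870739e-01,  9.55227914e-01,
        -1.65786170e-01],
       [ 0.00000000e+00,  0.00000000e+00,  0.00000000e+00,
         1.00000000e+00]])}
{'time': 0.1, 'joint_positions': array([ 1.21953271,  0.61582767, -0.01262371,  1.4247394 ,  0.00808557,
        1.10341047, -0.04039839]), 'joint_vel': array([-0.00011103, -0.00204495, -0.00044636, -0.0037788 , -0.00070923,
        0.00010507,  0.00058695]), 'tau': array([ 9.72778362e-04, -4.60046196e+01,  2.09878595e-01, -1.66244191e+01,
       -6.11965824e-02,  1.70118146e-02,  9.93242702e-05]), 'position': array([ 0.20719384, -0.61533405,  0.2175934 ]), 'tcp_rot': array([ 9.86838974e-01,  1.61701814e-01, -1.94928861e-04, -1.15123856e-03]), 'contact_force': array([0.06274931, 0.77581003, 0.24669396]), 'moment': array([-0.02515652, -0.00625246,  0.00906367]), 'width': 0.09295848251813923}
```

View pics/scene0.png

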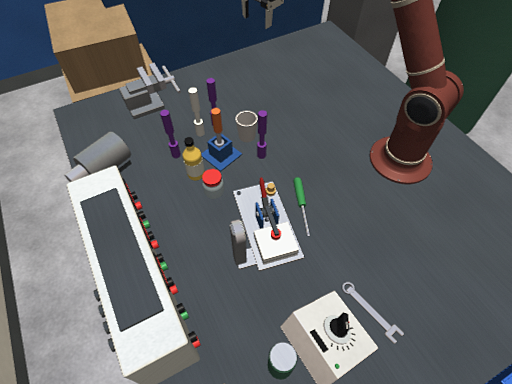

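View pics/top0.png

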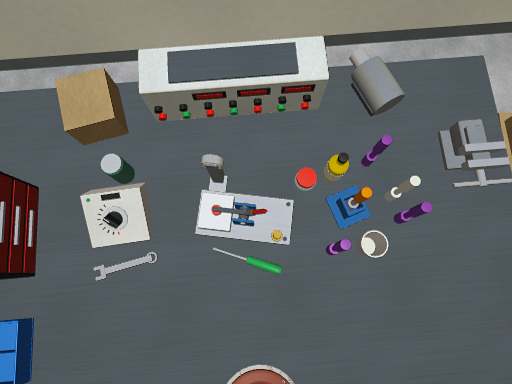

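View pics/wrist0.png

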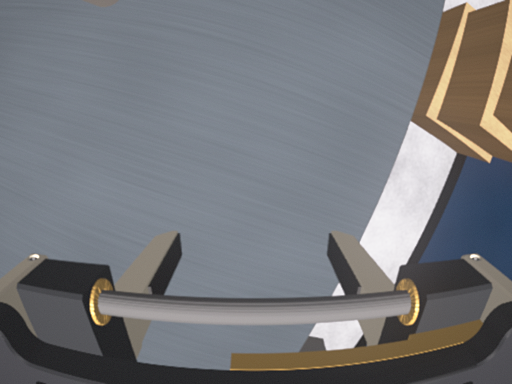

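```bash
python3 - <<'E'
import cv2
t=cv2.imread("pics/top0.png"); s=cv2.imread("pics/scene0.png")
def c(im,x0,y0,w,h,f,n): cv2.imwrite("pics/"+n,cv2.resize(im[y0:y0+h,x0:x0+w],None,fx=f,fy=f,interpolation=cv2.INTER_CUBIC))
c(t,180,145,130,110,6,"c1.png")
c(t,75,175,85,85,7,"c2.png")
c(t,310,125,130,140,4,"c3.png")
c(s,225,170,85,105,6,"c4.png")
c(s,270,280,140,100,5,"c5.png")
c(s,150,75,130,120,5,"c6.png")
E
```

```text
(no output)
```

View pics/c1.png

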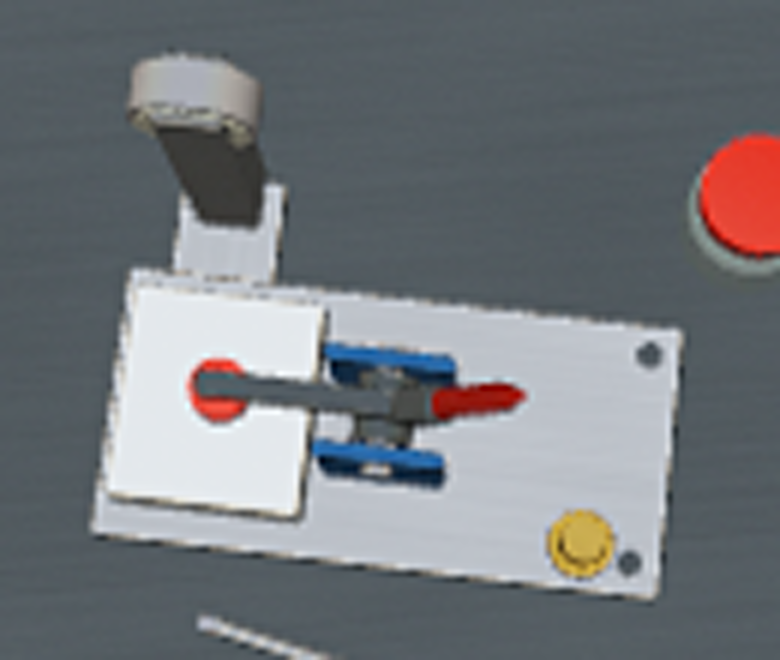

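View pics/c2.png

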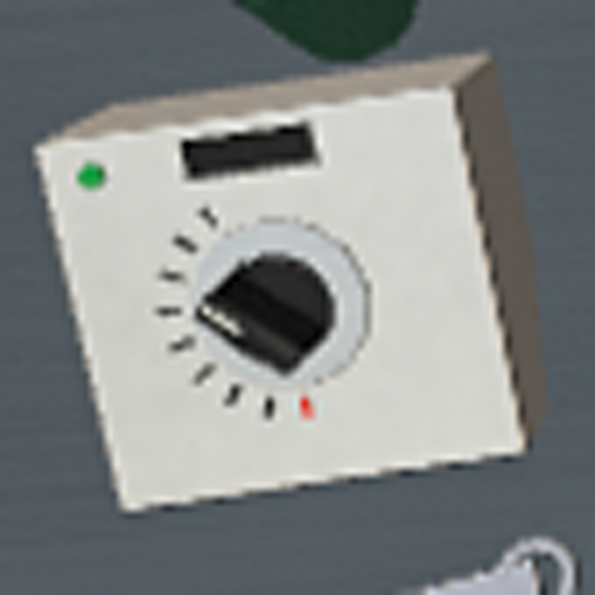

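View pics/c3.png

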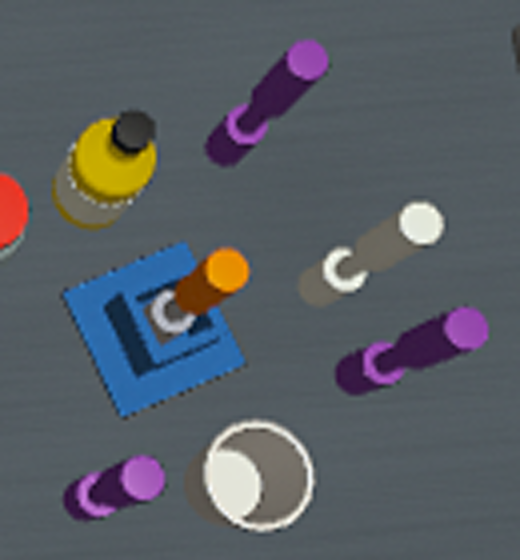

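View pics/c4.png

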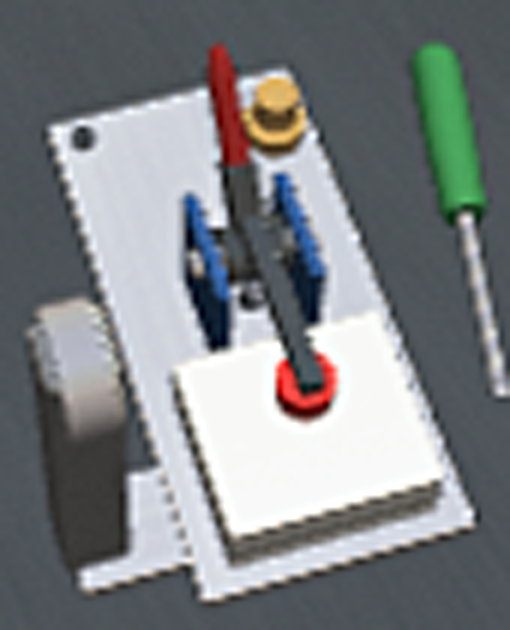

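View pics/c5.png

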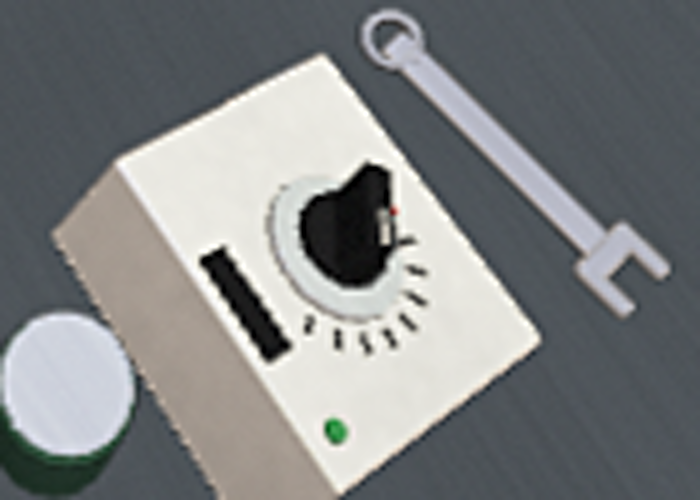

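View pics/c6.png

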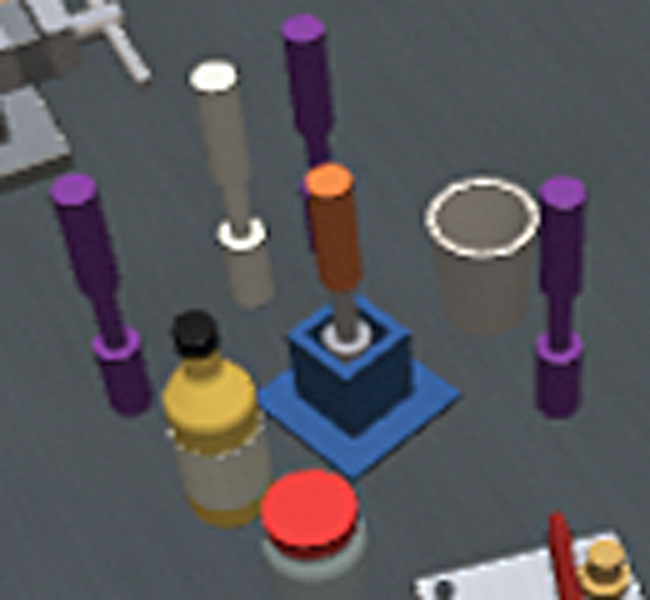

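```bash
cat > h.py <<'E'
from station import *
import numpy as np, cv2
from scipy.optimize import least_squares
from scipy.spatial.transform import Rotation as Rn
CAL={n:get_calibration(n) for n in ("scene","top","wrist")}
def proj(n,X,st=None):
    X=np.atleast_2d(X); c=CAL[n]
    if n!="wrist":
        P=X@c["R"].T+c["t"]; return np.c_[c["fx"]*P[:,0]/P[:,2]+c["cx"],c["fy"]*P[:,1]/P[:,2]+c["cy"]]
    p,q=st; Rt=Rn.from_quat(q).as_matrix()
    T=(X-p)@Rt; M=c["mount"]; C=(T-M[:3,3])@M[:3,:3]
    th=np.arctan2(np.hypot(C[:,0],C[:,1]),C[:,2]); ph=np.arctan2(C[:,1],C[:,0])
    return np.c_[c["fx"]*th*np.cos(ph)+c["cx"],c["fy"]*th*np.sin(ph)+c["cy"]]
def uc(p,f,o): return (np.array(p,float)+.5)/f-.5+np.array(o)
def place(L,x,y,a):
    L=np.atleast_2d(np.array(L,float)); c,s=np.cos(a),np.sin(a)
    return np.c_[c*L[:,0]-s*L[:,1]+x,s*L[:,0]+c*L[:,1]+y,L[:,2]]
def fit(obs,x0):
    # obs: list of (cam, local pts, pix, [st])
    def r(v): return np.concatenate([(proj(o[0],place(o[1],*v),*(o[3:4]))-o[2]).ravel() for o in obs])
    s=least_squares(r,x0,loss="soft_l1"); return s.x,r(s.x).reshape(-1,2)
E
python3 - <<'E'
from h import *
np.set_printoptions(precision=4,suppress=True)
cl=np.array([[135,65,12],[-135,65,12],[-135,-65,12],[-60.5,0,149.6]])/1e3
clp=uc([(92,532),(656,598),(681,332),(527,396)],6,(180,145))
cl2=np.array([[-135,-65,12],[-135,65,12],[135,65,12],[135,-65,12],[-60.5,0,149.6]])/1e3
cl2p=uc([(50,130),(290,68),(475,520),(205,602),(217,46)],6,(225,170))
v,r=fit([("top",cl,clp),("scene",cl2,cl2p)],[.6,.05,1.5]); print("clamp",v);print(r)
co=np.array([[75,80,105],[75,-80,105],[-75,-80,35],[-75,80,35]])/1e3
v,r=fit([("top",co,uc([(38,148),(455,88),(527,450),(123,510)],7,(75,175))),("scene",co,uc([(335,495),(118,160),(322,55),(540,340)],5,(270,280)))],[.6,.3,0]); print("console",v);print(r)
F=np.array([[50,50,8],[50,-50,8],[-50,-50,8],[-50,50,8]])/1e3
ft=uc([(62,293),(185,243),(245,362),(125,416)],4,(310,125))
fs=uc([(258,395),(352,478),(462,394)],5,(150,75))
# top: order (back-left etc): x up,y left: (62,293)=left,(185,243)=up...
v,r=fit([("top",F[[0,1,2,3]],ft),("scene",F[[1,0,3]],fs)],[.6,-.3,.4]); print("holder",v);print(r)
B=np.array([[0,0,198]])/1e3
v,r=fit([("top",B,uc([(227,268)],4,(310,125))),("scene",B,uc([(330,180)],5,(150,75)))],[.6,-.3,.4]); print("bar",v);print(r)
# bystanders top view
def tri(n,pix,z):
    f=lambda v: (proj(n,[[v[0],v[1],z]])-pix).ravel(); return least_squares(f,[.6,0]).x
print("cup top",tri("top",uc((258,475),4,(310,125)),.085), "jar",tri("top",(306,178),.075),"bottle",tri("top",uc((133,132),4,(310,125)),.16),"white",tri("top",uc((421,223),4,(310,125)),.19),"can",tri("top",(112,163),.115))
for p in [(307,60),(466,329),(144,478)]: print("purple",tri("top",uc(p,4,(310,125)),.19))
print("fit",tri("top",uc((585,535),6,(180,145)),.048),"post",tri("top",uc((195,75),6,(180,145)),.19))
E
```

```text
clamp [0.5083 0.0027 1.3755]
[[-1.1793  0.7426]
 [-0.52    0.5278]
 [-0.4543 -0.0264]
 [-1.6895  0.4188]
 [-0.8955 -1.1435]
 [-0.921  -0.7883]
 [-0.1138 -0.0023]
 [-0.4731 -0.5213]
 [-0.6846 -0.3713]]
console [0.526  0.3501 0.0564]
[[-1.5677 -3.7518]
 [-1.0734 -3.2673]
 [ 0.1031  3.189 ]
 [-0.1812  2.6958]
 [-3.4335  0.8048]
 [-4.8536 -0.3325]
 [ 1.0958 -2.6016]
 [ 1.1863 -1.9723]]
holder [ 0.5128 -0.2994  0.3241]
[[-0.497   0.2341]
 [-0.4616 -0.4746]
 [ 0.1074  0.7717]
 [-1.1312  0.975 ]
 [-2.3075 -0.271 ]
 [-0.3417 -0.6574]
 [-0.6687 -1.1192]]
bar [ 0.5143 -0.2993  0.4   ]
[[-0.5494  0.5618]
 [-1.0515 -0.6064]]
cup top [ 0.3979 -0.336 ] jar [ 0.5921 -0.1785] bottle [ 0.6167 -0.2656] white [ 0.5354 -0.4257] can [0.6663 0.3415]
purple [ 0.6456 -0.3728]
purple [ 0.4679 -0.4413]
purple [ 0.3954 -0.236 ]
fit [ 0.4481 -0.086 ] post [0.636  0.0659]
```

```bash
python3 - <<'E'
from h import *
np.set_printoptions(precision=4,suppress=True)
co=np.array([[68,80,101.7],[68,-80,101.7],[-68,-80,38.3],[-68,80,38.3]])/1e3
v,r=fit([("top",co,uc([(38,148),(455,88),(527,450),(123,510)],7,(75,175))),("scene",co,uc([(335,495),(118,160),(322,55),(540,340)],5,(270,280)))],[.6,.3,0]); print("console",v);print(r)
# knob axis & views for counter angles
im=cv2.imread("pics/top0.png")
a=v[2]; n=np.array([-np.sin(np.radians(25)),0,np.cos(np.radians(25))])
x0=np.array([-np.cos(np.radians(25)),0,-np.sin(np.radians(25))]) # downhill
c=np.array([0,0,.07])
big=cv2.resize(im[175:260,75:160],None,fx=7,fy=7,interpolation=cv2.INTER_CUBIC)
g=place([c+.037*n],*v)[0]; print("grip",g,"axis",place([n],0,0,a))
for th in (0.9,1.2,1.5):
    d=Rn.from_rotvec(-th*n).apply(x0); e=np.cross(n,d)
    q=[c+.044*n+s*.021*d+t*.007*e for s,t in((1,1),(1,-1),(-1,-1),(-1,1))]
    P=(proj("top",place(q,*v))-(75,175)+.5)*7-.5
    cv2.polylines(big,[P.astype(int)],True,{0.9:(0,0,255),1.2:(0,255,0),1.5:(255,128,0)}[th],1)
cv2.imwrite("pics/k1.png",big)
E
```

```text
console [0.5254 0.3516 0.0609]
[[-1.606  -0.5241]
 [-1.2145 -0.2983]
 [-0.8755  0.6911]
 [-1.2497  0.4576]
 [-0.0982 -0.3539]
 [-1.8669 -0.8678]
 [-0.4706 -1.2497]
 [-0.0126 -0.2932]]
grip [0.5097 0.3507 0.1035] axis [[-0.4218 -0.0257  0.9063]]
```

View pics/k1.png

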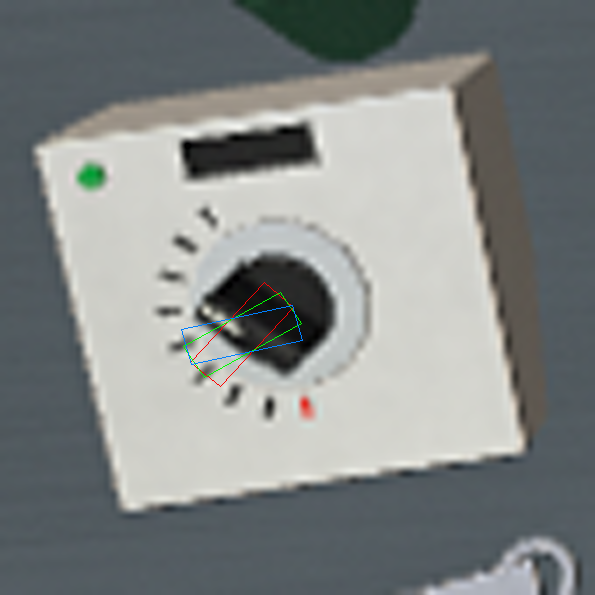

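```bash
cat >> h.py <<'E'
def rel(targets, cur=None):
    s=state(); p=s["position"];R0=Rn.from_quat(s["tcp_rot"])
    if cur is not None: p,R0=cur
    for (t,R) in targets:
        d=R0.inv().apply(np.array(t)-p); rv=(R0.inv()*R).as_rotvec(degrees=True)
        print("shift",np.round(d,4),"turn",np.round(rv,2),"dist %.3f ang %.1f"%(np.linalg.norm(d),np.linalg.norm(rv)))
def Rzy(z,y):  # tool rotation with z axis z and y axis near y
    z=np.array(z,float);z/=np.linalg.norm(z); y=np.array(y,float); y=y-z*(y@z); y/=np.linalg.norm(y)
    return Rn.from_matrix(np.c_[np.cross(y,z),y,z])
def az(d): return np.array([np.cos(np.radians(d)),np.sin(np.radians(d)),0])
E
python3 - <<'E'
from h import *
n=np.array([-.4218,-.0257,.9063]); g=np.array([.5097,.3507,.1035])
rel([((.45,-.4,.33),Rzy([0,0,-1],az(-41))),((.58,0,.33),Rzy([0,0,-1],az(0))),(g+n*.14,Rzy(-n,az(33)))])
E
```

```text
shift [ 0.2988 -0.1269 -0.112 ] turn [-1.100e-01 -3.000e-02 -3.038e+01] dist 0.343 ang 30.4
shift [ 0.5497 -0.4645 -0.1113] turn [-1.000e-01 -7.000e-02 -7.138e+01] dist 0.728 ang 71.4
shift [ 0.5379 -0.8345 -0.011 ] turn [ -27.04   10.49 -104.96] dist 0.993 ang 108.9
```

Emit:
move_arm(moves=[[[0.3,-0.127,-0.112],[0,0,-30],0.093],[[0.3,-0.127,-0.112],[0,0,-30],0.093],[[0.3,-0.127,-0.112],[0,0,-30],0.093],[[0.3,-0.127,-0.112],[0,0,-30],0.093],[[0.3,-0.127,-0.112],[0,0,-30],0.093],[[0.3,-0.127,-0.112],[0,0,-30],0.093],[[0.55,-0.465,-0.112],[0,0,-71],0.093],[[0.55,-0.465,-0.112],[0,0,-71],0.093],[[0.55,-0.465,-0.112],[0,0,-71],0.093],[[0.55,-0.465,-0.112],[0,0,-71],0.093],[[0.55,-0.465,-0.112],[0,0,-71],0.093],[[0.55,-0.465,-0.112],[0,0,-71],0.093]])

```text
time: 1.35
position: [0.5251, -0.1454, 0.3256]
tcp_rot: [0.709, 0.705, -0.0, -0.0]
contact_force: [1.6, -0.5, -0.0]
width: 0.0934
```

```bash
python3 - <<'E'
from h import *
n=np.array([-.4218,-.0257,.9063]); g=np.array([.5097,.3507,.1035])
print(state())
rel([(g+n*.14,Rzy(-n,az(33)))])
E
```

```text
{'time': 1.35, 'joint_positions': array([ 0.51725644,  0.38712628, -0.42762229,  1.54649106,  0.16608962,
        1.244491  ,  0.05881311]), 'joint_vel': array([-0.85410938,  0.04844608, -0.10995915, -0.10010824,  0.05524061,
        0.06349779, -1.01744433]), 'tau': array([  3.36781897, -36.83604956,  -2.88029082, -16.65524662,
        -0.12720531,   0.15563298,   0.97233072]), 'position': array([ 0.52509998, -0.14539056,  0.32558724]), 'tcp_rot': array([ 7.08996769e-01,  7.05211700e-01, -1.40430860e-04, -1.45510826e-04]), 'contact_force': array([ 1.57801798, -0.45627676, -0.04933009]), 'moment': array([-0.04563848, -0.11358778, -0.04241048]), 'width': 0.09341445292020668}
shift [ 0.4921 -0.077   0.0952] turn [-24.66  -6.2  -35.2 ] dist 0.507 ang 43.4
```

Emit:
move_arm(moves=[[[0.2,-0.03,0],[-10,-2,-15],0.093],[[0.2,-0.03,0],[-10,-2,-15],0.093],[[0.2,-0.03,0],[-10,-2,-15],0.093],[[0.2,-0.03,0],[-10,-2,-15],0.093],[[0.48,-0.077,0.095],[-24.7,-6.2,-35],0.093],[[0.48,-0.077,0.095],[-24.7,-6.2,-35],0.093],[[0.48,-0.077,0.095],[-24.7,-6.2,-35],0.093],[[0.48,-0.077,0.095],[-24.7,-6.2,-35],0.093],[[0.48,-0.077,0.095],[-24.7,-6.2,-35],0.093],[[0.48,-0.077,0.095],[-24.7,-6.2,-35],0.093],[[0.48,-0.077,0.095],[-24.7,-6.2,-35],0.093],[[0.48,-0.077,0.095],[-24.7,-6.2,-35],0.093]])

```text
time: 2.55
position: [0.4502, 0.3346, 0.2298]
tcp_rot: [0.448, 0.868, 0.11, 0.186]
contact_force: [0.3, -1.1, -0.1]
width: 0.0931
```

```bash
python3 - <<'E'
from h import *
n=np.array([-.4218,-.0257,.9063]); g=np.array([.5097,.3507,.1035])
s=state(); im=camera("wrist"); cv2.imwrite("pics/w1.png",im[:,:,::-1])
print(s["time"],s["position"].round(4),s["tcp_rot"].round(5),s["joint_positions"].round(3),abs(s["joint_vel"]).max())
np.save("w1.npy",np.r_[s["position"],s["tcp_rot"]])
rel([(g+n*.14,Rzy(-n,az(33)))])
print(proj("wrist",[g],(s["position"],s["tcp_rot"])))
E
```

```text
2.55 [0.4502 0.3346 0.2298] [0.44789 0.86758 0.11024 0.18587] [-0.444  0.384 -0.553  1.977  0.859  0.728 -0.949] 0.05849964670713492
shift [ 0.0121  0.0078 -0.    ] turn [-0.07  0.15 -0.25] dist 0.014 ang 0.3
[[261.62463354 175.79255026]]
```

View pics/w1.png

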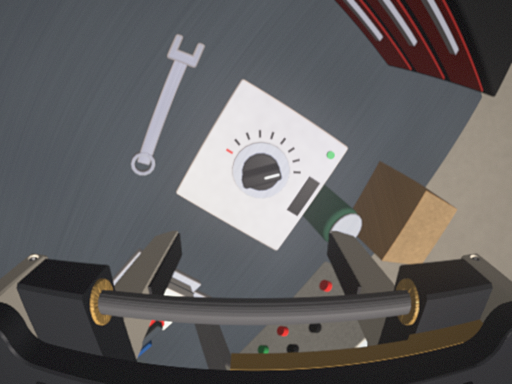

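```bash
python3 - <<'E'
import cv2
im=cv2.imread("pics/w1.png")
cv2.imwrite("pics/w1c.png",cv2.resize(im[70:255,170:355],None,fx=4,fy=4,interpolation=cv2.INTER_CUBIC))
cv2.imwrite("pics/w1d.png",cv2.resize(im[125:215,215:310],None,fx=8,fy=6,interpolation=cv2.INTER_CUBIC)[:,:])
E
```

```text
(no output)
```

View pics/w1c.png

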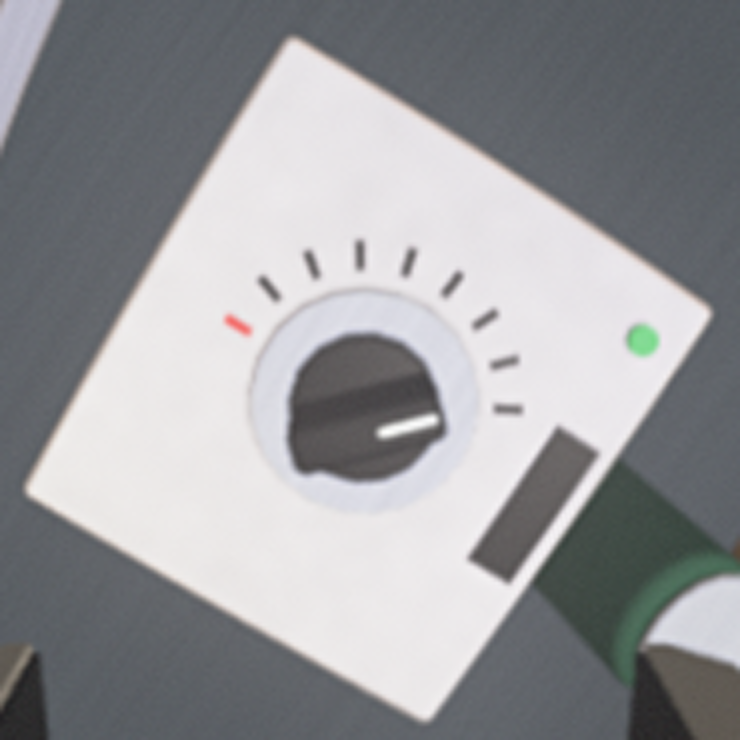

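```bash
cat > k.py <<'E'
from h import *
np.set_printoptions(precision=4,suppress=True)
w=np.load("w1.npy"); st=(w[:3],w[3:])
co=np.array([[68,80,101.7],[68,-80,101.7],[-68,-80,38.3],[-68,80,38.3]])/1e3
wp=uc([(712,313),(428,720),(27,490),(291,37)],4,(170,70))
v,r=fit([("wrist",co,wp,st)],[.526,.35,.06]); print("console wrist",v);print(r)
n=np.array([-np.sin(np.radians(25)),0,np.cos(np.radians(25))])
x0=np.array([-np.cos(np.radians(25)),0,-np.sin(np.radians(25))])
c=np.array([0,0,.07])
g=place([c+.037*n],*v)[0]; N=place([n],0,0,v[2])[0]; print("grip",g,"axis",N)
# pointer line ends on top plane
lp=uc([(378,434),(438,420)],4,(170,70))
def f(u): 
    d=Rn.from_rotvec(-u[0]*n).apply(x0)
    return (proj("wrist",place([c+.0445*n+u[1]*d,c+.0445*n+u[2]*d],*v),st)-lp).ravel()
s=least_squares(f,[2.3,.005,.02]); print(s.x,s.fun)
th=s.x[0]
im=cv2.imread("pics/w1.png"); big=cv2.resize(im[70:255,170:355],None,fx=4,fy=4,interpolation=cv2.INTER_CUBIC)
d=Rn.from_rotvec(-th*n).apply(x0); e=np.cross(n,d)
for h in (.044,.012):
  q=[c+h*n+a*.021*d+t*.007*e for a,t in((1,1),(1,-1),(-1,-1),(-1,1))]
  P=(proj("wrist",place(q,*v),st)-(170,70)+.5)*4-.5
  cv2.polylines(big,[P.astype(int)],True,(0,0,255),1)
cv2.imwrite("pics/k2.png",big)
D=place([d],0,0,v[2])[0];E=place([e],0,0,v[2])[0]; print("dir",D,"thin",E, np.degrees(np.arctan2(E[1],E[0])))
E
python3 k.py
```

```text
console wrist [0.5266 0.3505 0.0595]
[[ 1.8395 -0.1039]
 [ 0.3608  1.8306]
 [-1.5427  0.7906]
 [ 0.0794 -1.2227]]
grip [0.511  0.3496 0.1035] axis [-0.4219 -0.0251  0.9063]
[2.332  0.0022 0.0181] [ 0.046   0.1846 -0.0056 -0.0228]
dir [0.581  0.7599 0.2915] thin [-0.6961  0.6495 -0.306 ] 136.98134983822575
```

View pics/k2.png

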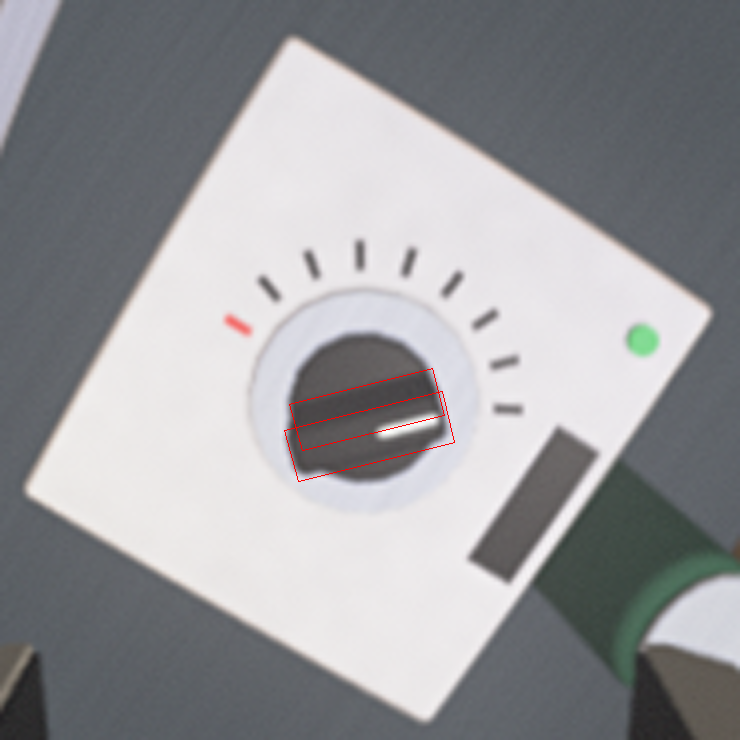

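```bash
python3 - <<'E'
from h import *
N=np.array([-.4219,-.0251,.9063]); g=np.array([.511,.3496,.1035]);E=np.array([.6961,-.6495,.306])
rel([(g+N*.07,Rzy(-N,E)),(g-N*.014,Rzy(-N,E))])
E
```

```text
shift [0.0107 0.0083 0.0705] turn [4.000e-02 1.400e-01 7.542e+01] dist 0.072 ang 75.4
shift [0.0109 0.0083 0.1545] turn [4.000e-02 1.400e-01 7.542e+01] dist 0.155 ang 75.4
```

Emit:
move_arm(moves=[[[0.011,0.008,0.03],[0,0,75.4],0.093],[[0.011,0.008,0.05],[0,0,75.4],0.093],[[0.011,0.008,0.07],[0,0,75.4],0.093],[[0.011,0.008,0.07],[0,0,75.4],0.093],[[0.011,0.008,0.07],[0,0,75.4],0.093],[[0.011,0.008,0.07],[0,0,75.4],0.093],[[0.011,0.008,0.07],[0,0,75.4],0.093],[[0.011,0.008,0.07],[0,0,75.4],0.093],[[0.011,0.008,0.07],[0,0,75.4],0.093],[[0.011,0.008,0.07],[0,0,75.4],0.093],[[0.011,0.008,0.07],[0,0,75.4],0.093]])

```text
time: 3.7
position: [0.482, 0.347, 0.1684]
tcp_rot: [0.885, 0.411, 0.202, 0.081]
contact_force: [0.2, 0.4, 0.0]
width: 0.0928
```

```bash
python3 - <<'E'
from h import *
N=np.array([-.4219,-.0251,.9063]); g=np.array([.511,.3496,.1035]);E=np.array([.6961,-.6495,.306])
s=state(); im=camera("wrist"); cv2.imwrite("pics/w2.png",im[:,:,::-1])
print(s["joint_positions"].round(3),s["contact_force"],s["moment"])
rel([(g-N*.014,Rzy(-N,E))])
E
```

```text
[-0.696  0.477 -0.176  1.984  0.853  0.522 -2.26 ] [0.2194704  0.41270822 0.0032402 ] [-0.07706848  0.39698104  0.0162529 ]
shift [-0.0002 -0.0011  0.085 ] turn [ 0.14  0.01 -0.01] dist 0.085 ang 0.1
```

View pics/w2.png

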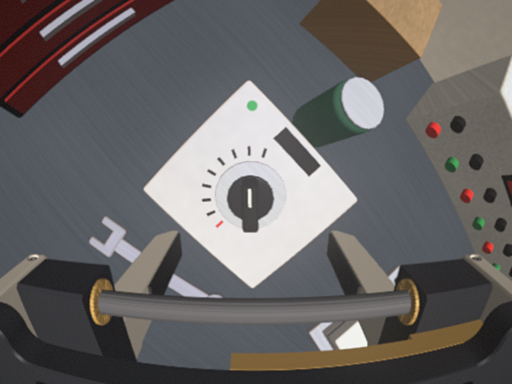

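Emit:
move_arm(moves=[[[0,-0.001,0.04],[0,0,0],0.093],[[0,-0.001,0.07],[0,0,0],0.06],[[0,-0.001,0.085],[0,0,0],0.05],[[0,-0.001,0.085],[0,0,0],0.03],[[0,-0.001,0.085],[0,0,0],0],[[0,-0.001,0.085],[0,0,0],0],[[0,-0.001,0.085],[0,0,0],0],[[0,-0.001,0.085],[0,0,0],0],[[0,-0.001,0.085],[0,0,0],0],[[0,-0.001,0.085],[0,0,0],0]], force=25)

```text
time: 4.75
position: [0.5163, 0.3516, 0.0908]
tcp_rot: [0.885, 0.411, 0.202, 0.08]
contact_force: [-0.3, -0.5, -0.3]
width: 0.0256
```

```bash
python3 - <<'E'
from h import *
N=np.array([-.4219,-.0251,.9063]); g=np.array([.511,.3496,.1035]);E=np.array([.6961,-.6495,.306])
s=state();print(s["width"],s["contact_force"],s["moment"])
rel([(g-N*.014,Rzy(-N,E))])
E
```

```text
0.025553202511190018 [-0.27513916 -0.48241333 -0.25492971] [-0.09339962  0.32637303 -0.00751492]
shift [-0.0009  0.0015  0.0002] turn [ 0.07 -0.05 -0.01] dist 0.002 ang 0.1
```

Still closing.

Emit:
move_arm(moves=[[[0,0.001,0],[0,0,0],0],[[0,0.001,0],[0,0,0],0],[[0,0.001,0],[0,0,0],0],[[0,0.001,0],[0,0,0],0]], force=25)

```text
time: 5.15
position: [0.516, 0.3519, 0.0905]
tcp_rot: [0.885, 0.412, 0.202, 0.079]
contact_force: [-2.3, 1.7, -0.2]
width: 0.0139
```

Emit:
move_arm(moves=[[[0,0,0],[0,0,-5],0],[[0,0,0],[0,0,-11],0],[[0,0,0],[0,0,-17],0],[[0,0,0],[0,0,-23],0],[[0,0,0],[0,0,-29],0],[[0,0,0],[0,0,-35],0],[[0,0,0],[0,0,-41],0],[[0,0,0],[0,0,-47],0],[[0,0,0],[0,0,-53],0],[[0,0,0],[0,0,-59],0],[[0,0,0],[0,0,-65],0],[[0,0,0],[0,0,-70],0]], force=25)

```text
time: 6.35
position: [0.5151, 0.352, 0.09]
tcp_rot: [0.488, 0.846, 0.119, 0.18]
contact_force: [-3.5, 1.8, -1.0]
width: 0.0137
```

```bash
python3 - <<'E'
from h import *
s=state();print(s["width"],s["contact_force"],s["moment"],s["joint_positions"].round(2)); np.save("m.npy",s["moment"])
E
```

```text
0.013652741954853484 [-3.49178146  1.78212551 -1.00341897] [0.35746824 1.1868509  0.17887275] [-0.57  0.65 -0.31  1.97  1.21  0.5  -1.35]
```

Emit:
move_arm(moves=[[[0,0,0],[0,0,-6],0],[[0,0,0],[0,0,-12],0],[[0,0,0],[0,0,-18],0],[[0,0,0],[0,0,-24],0],[[0,0,0],[0,0,-30],0],[[0,0,0],[0,0,-36],0],[[0,0,0],[0,0,-42],0],[[0,0,0],[0,0,-48],0],[[0,0,0],[0,0,-53],0],[[0,0,0],[0,0,-57],0],[[0,0,0],[0,0,-60],0],[[0,0,0],[0,0,-60],0]], force=25)

```text
time: 7.55
position: [0.5148, 0.3513, 0.0898]
tcp_rot: [0.001, 0.977, 0.013, 0.215]
contact_force: [-6.1, 0.2, 0.8]
width: 0.0139
```

```bash
cat > m.py <<'E'
from h import *
np.set_printoptions(precision=4,suppress=True)
N=np.array([-.4219,-.0251,.9063])
s=state();print(s["width"],s["contact_force"],s["moment"],"about axis",s["moment"]@N, s["joint_positions"].round(2))
R=Rn.from_quat(s["tcp_rot"]); y=R.apply([0,1,0]); x0=np.array([-.9047,-.0539,-.4226])
d=np.cross(y,N) if 0 else np.cross(N,y); 
th=np.arctan2(-(np.cross(x0,d)@N),x0@d); print("theta from gripper", th, th%np.pi)
E
python3 m.py
```

```text
0.013901142620744444 [-6.0852  0.2008  0.7888] [0.1904 1.3478 0.1734] about axis 0.042995017919442505 [-0.47  0.67 -0.47  1.97  1.29  0.6  -0.35]
theta from gripper 0.06105748516286647 0.06105748516286647
```

Emit:
move_arm(moves=[[[0,0,0],[0,0,-2],0],[[0,0,0],[0,0,-4],0],[[0,0,0],[0,0,-5],0],[[0,0,0],[0,0,-5],0]], force=25)

```text
time: 7.95
position: [0.5147, 0.3512, 0.0898]
tcp_rot: [-0.04, 0.976, 0.004, 0.215]
contact_force: [-6.7, 0.4, -0.0]
width: 0.0138
```

```bash
python3 m.py
```

```text
0.013769478543060933 [-6.7057  0.3604 -0.0241] [ 0.4932  1.4115 -0.297 ] about axis -0.5126438670768503 [-0.46  0.68 -0.48  1.97  1.29  0.61 -0.27]
theta from gripper -0.022731801391494395 3.118860852198299
```

Emit:
move_arm(moves=[[[0,0,0],[0,0,0],0.06],[[0,0,0],[0,0,0],0.06],[[0,0,0],[0,0,0],0.06],[[0,0,0],[0,0,0],0.06],[[0,0,-0.03],[0,0,0],0.08],[[0,0,-0.07],[0,0,0],0.093],[[0,0,-0.12],[0,0,0],0.093],[[0,0,-0.17],[0,0,0],0.093],[[0,0,-0.17],[0,0,0],0.093]], force=25)

```text
time: 8.85
position: [0.4441, 0.351, 0.2517]
tcp_rot: [-0.042, 0.974, 0.008, 0.221]
contact_force: [0.7, 0.3, 0.1]
width: 0.0814
```

```bash
python3 - <<'E'
from h import *
s=state(); im=camera("wrist"); cv2.imwrite("pics/w3.png",im[:,:,::-1])
c=proj("wrist",[[.511,.3496,.1035]],(s["position"],s["tcp_rot"]))[0].astype(int);print(c,s["position"],s["tcp_rot"],s["contact_force"])
cv2.imwrite("pics/w3c.png",cv2.resize(im[c[1]-60:c[1]+60,c[0]-70:c[0]+70,::-1],None,fx=5,fy=5,interpolation=cv2.INTER_CUBIC))
E
```

```text
[249 176] [0.44408077 0.35095935 0.251673  ] [-0.04200788  0.9742575   0.0083373   0.22133268] [0.7069796  0.27438664 0.10712964]
```

View pics/w3c.png

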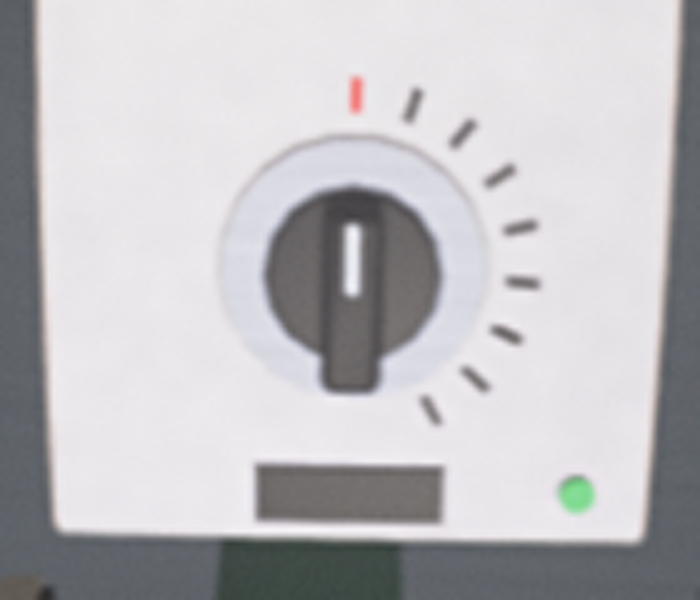

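```bash
cat >> h.py <<'E'
CL=[.5083,.0027,1.3755]
def lev(phi,s=131.,lift=0.,CLp=None):
    """tool pose holding bar on lever at tilt phi (rad from vertical, +x clamp), TCP at s mm along bar from seat"""
    c=CLp or CL; x=np.array([np.cos(c[2]),np.sin(c[2]),0]); z=np.array([0,0,1.])
    u=np.sin(phi)*x+np.cos(phi)*z; y=np.cos(phi)*x-np.sin(phi)*z
    return np.array([c[0],c[1],.07])+u*((48+s)/1e3+lift), Rzy(-u,y)
E
python3 - <<'E'
from h import *
np.set_printoptions(precision=4,suppress=True)
for a in [(.6,),(0,),(-.65,),(-.65,131,.07)]: print(lev(*a)[0])
rel([lev(.6),lev(0),lev(-.65),lev(-.65,131,.07)])
E
```

```text
[0.5279 0.1018 0.2177]
[0.5083 0.0027 0.249 ]
[ 0.4873 -0.1036  0.2125]
[ 0.4791 -0.1451  0.2682]
shift [-0.0423 -0.2525  0.056 ] turn [36.75 29.33  7.71] dist 0.262 ang 47.6
shift [-0.0303 -0.3499  0.0164] turn [ 3.16 25.29 15.76] dist 0.352 ang 30.0
shift [ 0.0125 -0.4538  0.0373] turn [-33.23  19.21  23.34] dist 0.456 ang 44.9
shift [-0.0008 -0.4949 -0.0178] turn [-33.23  19.21  23.34] dist 0.495 ang 44.9
```

Emit:
move_arm(moves=[[[-0.042,-0.15,0.0],[10,10,2],0.08],[[-0.042,-0.15,0.0],[10,10,2],0.08],[[-0.042,-0.15,0.0],[20,20,5],0.08],[[-0.042,-0.252,0.056],[36.8,29.3,7.7],0.08],[[-0.042,-0.252,0.056],[36.8,29.3,7.7],0.08],[[-0.042,-0.252,0.056],[36.8,29.3,7.7],0.08],[[-0.042,-0.252,0.056],[36.8,29.3,7.7],0.08],[[-0.042,-0.252,0.056],[36.8,29.3,7.7],0.08],[[-0.042,-0.252,0.056],[36.8,29.3,7.7],0.08]])

```text
time: 9.8
position: [0.5265, 0.1014, 0.2152]
tcp_rot: [0.092, 0.95, -0.296, -0.03]
contact_force: [-0.5, 0.6, 0.2]
width: 0.0802
```

```bash
python3 - <<'E'
from h import *
np.set_printoptions(precision=4,suppress=True)
print(state()["joint_positions"].round(2))
s=state(); im=camera("wrist"); cv2.imwrite("pics/w4.png",im[:,:,::-1]); np.save("w4.npy",np.r_[s["position"],s["tcp_rot"]])
rel([lev(.6),lev(.3),lev(0),lev(-.3),lev(-.65)])
E
```

```text
[-0.2   0.68 -0.51  1.56  0.68  1.53  0.46]
shift [-0.0012 -0.0005 -0.002 ] turn [-0.24 -0.08  0.14] dist 0.002 ang 0.3
shift [-0.0011 -0.0534  0.0062] turn [-17.43  -0.1    0.12] dist 0.054 ang 17.4
shift [-0.001  -0.1015  0.0297] turn [-34.62  -0.12   0.11] dist 0.106 ang 34.6
shift [-0.001  -0.1405  0.0663] turn [-51.81  -0.13   0.09] dist 0.155 ang 51.8
shift [-0.001  -0.1699  0.1213] turn [-71.86  -0.15   0.07] dist 0.209 ang 71.9
```

View pics/w4.png

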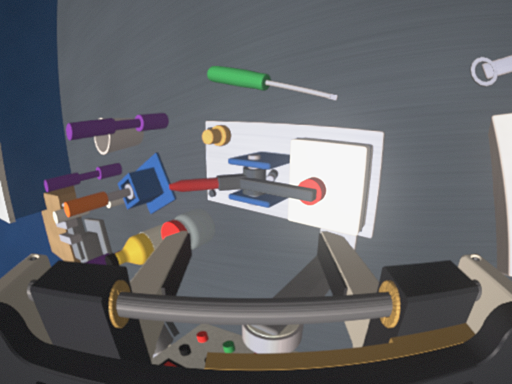

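Emit:
move_arm(moves=[[[0,-0.028,0.001],[-9,0,0],0.08],[[-0.001,-0.053,0.006],[-17.4,0,0],0.08],[[-0.001,-0.078,0.016],[-26,0,0],0.08],[[-0.001,-0.101,0.03],[-34.6,0,0],0.08],[[-0.001,-0.122,0.046],[-43,0,0],0.08],[[-0.001,-0.14,0.066],[-51.8,0,0],0.08],[[-0.001,-0.155,0.09],[-60,0,0],0.08],[[-0.001,-0.168,0.115],[-68.5,0,0],0.08],[[-0.001,-0.17,0.121],[-72,0,0],0.08],[[-0.001,-0.17,0.121],[-72,0,0],0.08],[[-0.001,-0.17,0.121],[-72,0,0],0.08]])

```text
time: 10.95
position: [0.4873, -0.103, 0.2136]
tcp_rot: [0.092, 0.943, 0.317, 0.03]
contact_force: [0.3, 1.0, 1.8]
width: 0.0798
```

```bash
python3 - <<'E'
from h import *
np.set_printoptions(precision=4,suppress=True)
print(state()["joint_positions"].round(2))
s=state(); im=camera("wrist"); cv2.imwrite("pics/w5.png",im[:,:,::-1]); np.save("w5.npy",np.r_[s["position"],s["tcp_rot"]])
rel([lev(-.65),lev(-.65,131,.07)])
E
```

```text
[ 1.14  0.72 -1.    1.82 -0.08  0.93  1.68]
shift [ 0.     -0.0024  0.0003] turn [-0.1  -0.14  0.12] dist 0.002 ang 0.2
shift [ 0.0002 -0.0025 -0.0697] turn [-0.1  -0.14  0.12] dist 0.070 ang 0.2
```

View pics/w5.png

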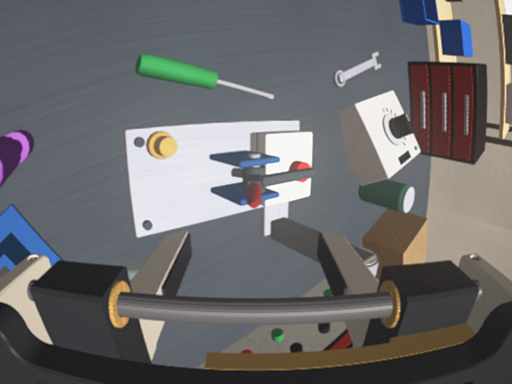

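```bash
python3 - <<'E'
from h import *
np.set_printoptions(precision=1,suppress=True)
u=lambda L,phi: np.array([L*np.sin(phi),0,70+L*np.cos(phi)])/1e3
L=np.array([[135,65,12],[-135,65,12],[-135,-65,12],[135,-65,12]])/1e3
L=np.vstack([L,u(0,0),u(48,-.65),u(86,-.65),u(100,-.65)])
for n in("w4","w5"):
    w=np.load(n+".npy"); P=proj("wrist",place(L,*CL),(w[:3],w[3:])); print(P)
    im=cv2.imread(f"pics/{n}.png")
    big=cv2.resize(im,None,fx=4,fy=4,interpolation=cv2.INTER_CUBIC)
    for p in P: cv2.drawMarker(big,tuple(((p+.5)*4-.5).astype(int)),(0,255,0),cv2.MARKER_CROSS,14,1)
    x0,y0={"w4":(150,100),"w5":(115,100)}[n]
    cv2.imwrite(f"pics/{n}o.png",cv2.resize(big[y0*4:(y0+145)*4,x0*4:(x0+240)*4],(960,580))[:,:800])
E
```

```text
[[383.6 129. ]
 [204.7 119.5]
 [207.4 198.6]
 [371.9 236.3]
 [254.6 177.9]
 [214.7 181. ]
 [181.7 183.8]
 [169.4 184.8]]
[[299.5 118.4]
 [124.7 128.1]
 [136.6 236.6]
 [297.2 196.6]
 [253.9 176.3]
 [253.8 186.9]
 [253.8 197.8]
 [253.7 202.6]]
```

View pics/w4o.png

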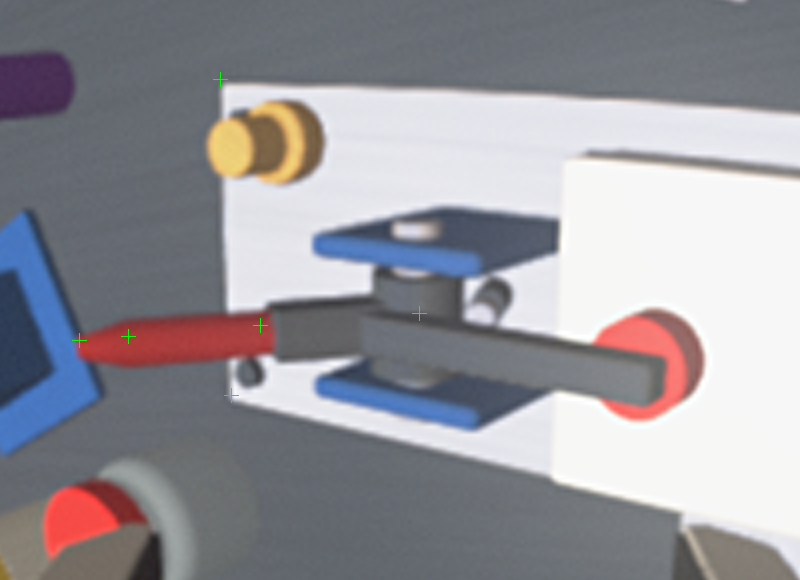

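View pics/w5o.png

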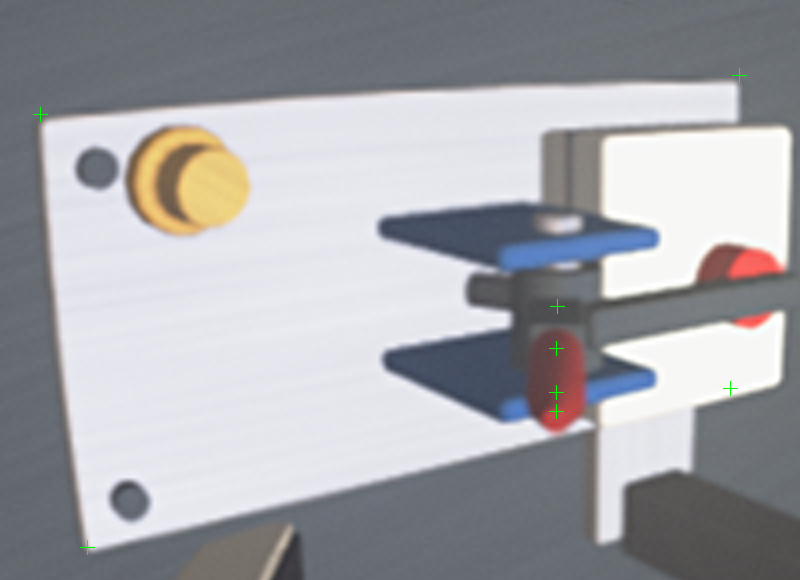

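```bash
python3 - <<'E'
from h import *
np.set_printoptions(precision=4,suppress=True)
A=np.load("w4.npy");B=np.load("w5.npy")
c=np.array([[-135,65,12],[-135,-65,12],[135,65,12]])/1e3; t=np.array([[-60.5,0,149.6]])/1e3
o=[("wrist",np.vstack([c[:2],t]),uc([(224,84),(229,403),(81,346)],4,(150,100)),(A[:3],A[3:])),
("wrist",c[:3],uc([(43,124),(89,552),(738,84)],4,(115,100)),(B[:3],B[3:]))]
v,r=fit(o,CL);print(v);print(r)
E
```

```text
[0.5109 0.0024 1.371 ]
[[-0.5978  0.1544]
 [ 0.5659 -0.6509]
 [-0.1716  0.8102]
 [-0.0777 -0.7097]
 [-0.0539  0.505 ]
 [ 0.6007 -0.2089]]
```

```bash
sed -i 's/^CL=.*/CL=[.5105,.0025,1.372]/' h.py; python3 - <<'E'
from h import *
np.set_printoptions(precision=4,suppress=True)
rel([((.50,-.2,.29),Rzy([0,0,-1],az(79))),((.5135,-.2993,.28),Rzy([0,0,-1],az(79)))])
E
```

```text
shift [-0.0308 -0.0291 -0.1172] turn [37.14 -0.04 -0.02] dist 0.125 ang 37.1
shift [-0.063  -0.1108 -0.1666] turn [37.14 -0.04 -0.02] dist 0.210 ang 37.1
```

Emit:
move_arm(moves=[[[-0.031,-0.029,-0.117],[37,0,0],0.085],[[-0.031,-0.029,-0.117],[37,0,0],0.093],[[-0.031,-0.029,-0.117],[37,0,0],0.093],[[-0.063,-0.111,-0.167],[37,0,0],0.093],[[-0.063,-0.111,-0.167],[37,0,0],0.093],[[-0.063,-0.111,-0.167],[37,0,0],0.093],[[-0.063,-0.111,-0.167],[37,0,0],0.093],[[-0.063,-0.111,-0.167],[37,0,0],0.093]])

```text
time: 11.8
position: [0.5133, -0.2992, 0.2791]
tcp_rot: [0.096, 0.995, 0.002, -0.001]
contact_force: [0.8, 0.0, -0.2]
width: 0.0931
```

```bash
python3 - <<'E'
from h import *
np.set_printoptions(precision=4,suppress=True)
s=state(); im=camera("wrist"); cv2.imwrite("pics/w6.png",im[:,:,::-1]); np.save("w6.npy",np.r_[s["position"],s["tcp_rot"]])
print(s["joint_positions"],s["position"])
print(proj("wrist",[[.5135,-.2993,.198],[.5135,-.2993,.066]],(s["position"],s["tcp_rot"])))
E
```

```text
[ 0.9194  0.5609 -0.7236  1.4841  0.3764  1.2429  1.5288] [ 0.5133 -0.2992  0.2791]
[[254.3699 202.7039]
 [253.7821 170.971 ]]
```

View pics/w6.png

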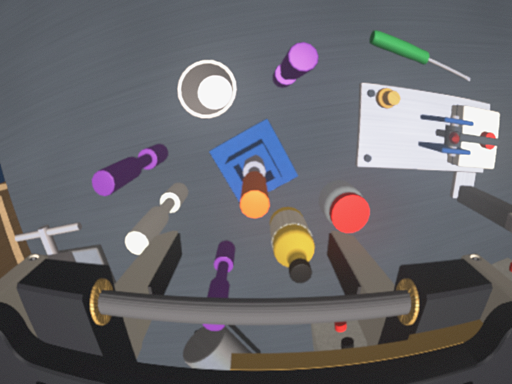

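Emit:
move_arm(moves=[[[-0.0015,0,0.05],[0,0,0],0.093],[[-0.0015,0,0.1],[0,0,0],0.093],[[-0.0015,0,0.14],[0,0,0],0.07],[[-0.0015,0,0.14],[0,0,0],0.05],[[-0.0015,0,0.14],[0,0,0],0.03],[[-0.0015,0,0.14],[0,0,0],0.01],[[-0.0015,0,0.14],[0,0,0],0.01],[[-0.0015,0,0.14],[0,0,0],0.01],[[-0.0015,0,0.14],[0,0,0],0.01],[[-0.0015,0,0.14],[0,0,0],0.01],[[-0.0015,0,0.14],[0,0,0],0.01]], force=50)

```text
time: 12.95
position: [0.5133, -0.3023, 0.1377]
tcp_rot: [0.098, 0.995, 0.002, -0.002]
contact_force: [-0.3, 1.0, 2.8]
width: 0.0265
```

```bash
python3 - <<'E'
from h import *
s=state();print(s["position"],s["width"],s["contact_force"],s["moment"])
E
```

```text
[ 0.51333733 -0.30226266  0.13768853] 0.02650178511871916 [-0.31309132  0.96087914  2.80394057] [-0.06826808 -0.18465002 -0.0237918 ]
```

Emit:
move_arm(moves=[[[0,0,-0.02],[0,0,0],0.01],[[0,0,-0.05],[0,0,0],0.01],[[0,0,-0.09],[0,0,0],0.01],[[0,0,-0.13],[0,0,0],0.01],[[0,0,-0.15],[0,0,0],0.01],[[0,0,-0.15],[0,0,0],0.01],[[0,0,-0.15],[0,0,0],0.01]], force=50)

```text
time: 13.65
position: [0.5128, -0.303, 0.2861]
tcp_rot: [0.098, 0.995, 0.002, -0.003]
contact_force: [0.6, 0.9, -2.9]
width: 0.027
```

```bash
python3 - <<'E'
from h import *
np.set_printoptions(precision=4,suppress=True)
s=state();print(s["position"],s["width"],s["contact_force"],s["moment"])
im=camera("wrist"); cv2.imwrite("pics/w7.png",im[:,:,::-1])
im=camera("scene"); cv2.imwrite("pics/s7.png",cv2.resize(im[40:200,130:300,::-1],None,fx=4,fy=3.7))
rel([((.49,-.2,.30),lev(-.4)[1]),lev(-.65,130,.07)])
E
```

```text
[ 0.5128 -0.303   0.2861] 0.02696365257568959 [ 0.5669  0.884  -2.9149] [-0.0101 -0.07   -0.0215]
shift [ 0.0421  0.0968 -0.0141] turn [-22.62  -0.53   0.  ] dist 0.106 ang 22.6
shift [0.0616 0.1491 0.0189] turn [-36.95  -0.53  -0.06] dist 0.162 ang 37.0
```

View pics/w7.png

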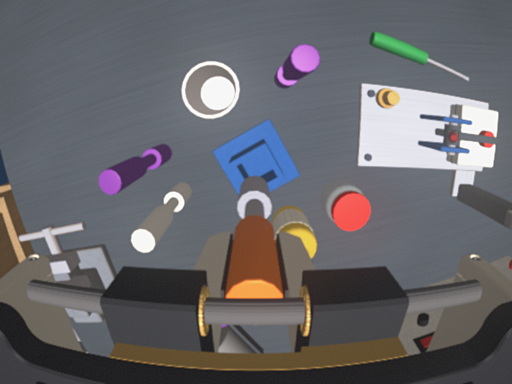

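View pics/s7.png

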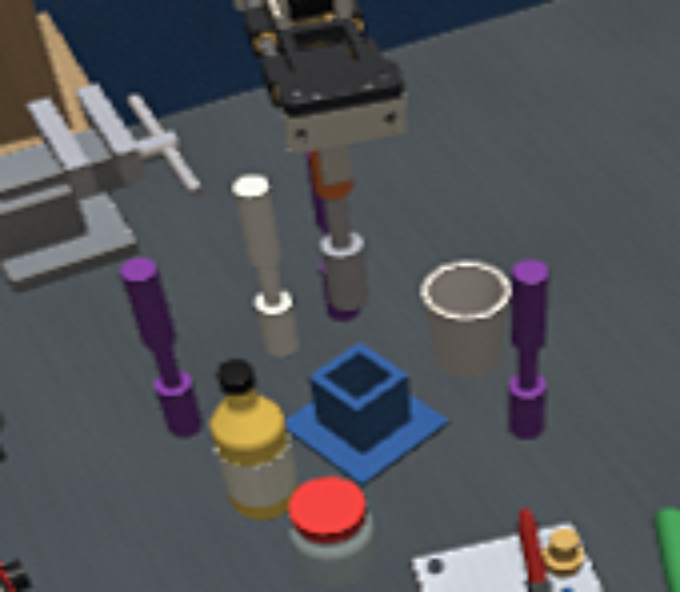

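```bash
python3 - <<'E'
from h import *
I=(np.zeros(3),[0,0,0,1])
print(proj("wrist",[[0,0,.072],[0.015,0,.13],[0,0,.13]],I))
im=cv2.imread("pics/w7.png"); cv2.imwrite("pics/w7c.png",cv2.resize(im[160:300,190:320],None,fx=5,fy=4.2))
cv2.imwrite("pics/w7c.png",cv2.resize(im[160:300,190:320],None,fx=4,fy=4))
E
```

```text
[[254.85510515 205.63771397]
 [254.68720301 173.21828636]
 [254.7031059  187.40529699]]
```

View pics/w7c.png

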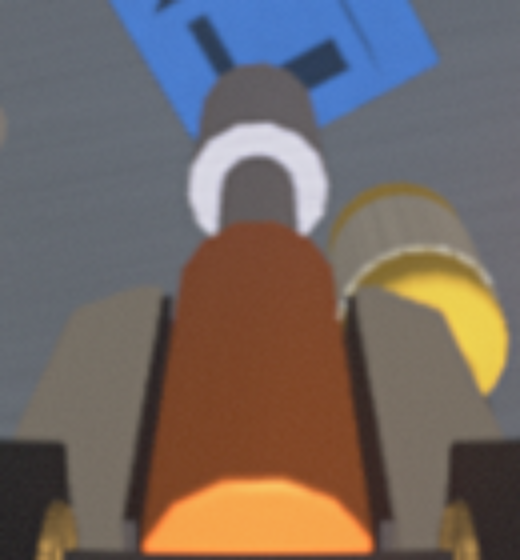

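Emit:
move_arm(moves=[[[0.03,0.06,-0.02],[-7,0,0],0.01],[[0.042,0.097,-0.016],[-15,0,0],0.01],[[0.042,0.097,-0.014],[-22.6,0,0],0.01],[[0.055,0.13,0.0],[-30,0,0],0.01],[[0.063,0.149,0.009],[-37,-0.5,0],0.01],[[0.063,0.149,0.009],[-37,-0.5,0],0.01],[[0.063,0.149,0.009],[-37,-0.5,0],0.01],[[0.063,0.149,0.009],[-37,-0.5,0],0.01]], force=50)

```text
time: 14.55
position: [0.4822, -0.1448, 0.2802]
tcp_rot: [0.093, 0.943, 0.316, 0.035]
contact_force: [0.9, -0.3, -2.6]
width: 0.0265
```

```bash
python3 - <<'E'
from h import *
np.set_printoptions(precision=4,suppress=True)
s=state();print(s["position"],s["width"],s["contact_force"],s["moment"],s["joint_positions"].round(2))
np.save("w8.npy",np.r_[s["position"],s["tcp_rot"]])
im=camera("wrist"); cv2.imwrite("pics/w8.png",im[:,:,::-1]);cv2.imwrite("pics/w8c.png",cv2.resize(im[130:280,180:330,::-1],None,fx=4,fy=4))
im=camera("scene"); cv2.imwrite("pics/s8.png",cv2.resize(im[110:260,200:330,::-1],None,fx=4,fy=4))
im=camera("top"); cv2.imwrite("pics/t8.png",cv2.resize(im[150:260,190:330,::-1],None,fx=5,fy=5))
rel([lev(-.65,130,.07),lev(-.65,130,0)])
E
```

```text
[ 0.4822 -0.1448  0.2802] 0.026498927340313644 [ 0.8877 -0.2949 -2.5598] [-0.9313 -0.0015 -0.0414] [ 1.2   0.64 -0.99  1.69 -0.14  1.13  1.74]
shift [ 0.0012 -0.0082  0.01  ] turn [-0.12  0.29  0.24] dist 0.013 ang 0.4
shift [ 0.0015 -0.0081  0.08  ] turn [-0.12  0.29  0.24] dist 0.080 ang 0.4
```

View pics/w8c.png

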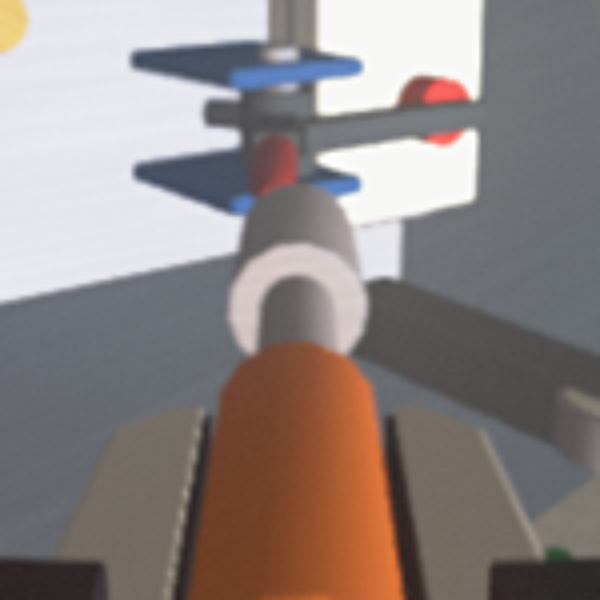

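View pics/s8.png

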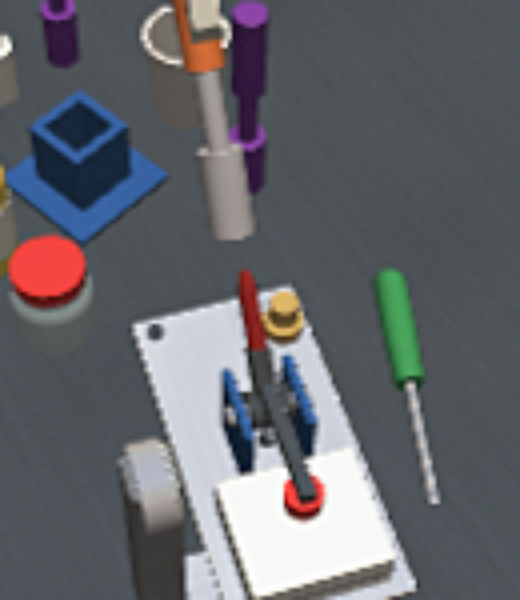

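View pics/t8.png

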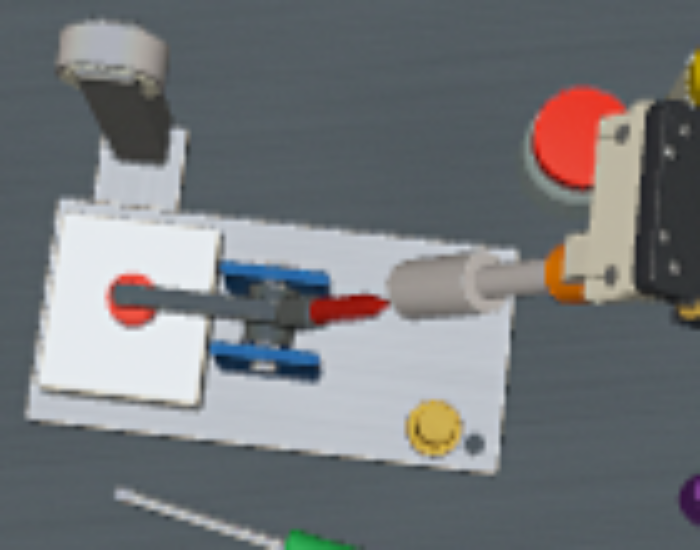

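Emit:
move_arm(moves=[[[0.0035,-0.008,0.0],[0,0.3,0.2],0.01],[[0.0035,-0.008,0.005],[0,0.3,0.2],0.01],[[0.0035,-0.008,0.01],[0,0.3,0.2],0.01],[[0.0035,-0.008,0.01],[0,0.3,0.2],0.01]], force=50)

```text
time: 15.1
position: [0.4771, -0.1434, 0.2661]
tcp_rot: [0.094, 0.943, 0.318, 0.03]
contact_force: [0.2, 0.3, -1.7]
width: 0.0269
```

```bash
python3 - <<'E'
from h import *
np.set_printoptions(precision=4,suppress=True)
s=state();print(s["position"],s["contact_force"],s["moment"])
im=camera("wrist"); cv2.imwrite("pics/w9c.png",cv2.resize(im[130:280,180:330,::-1],None,fx=4,fy=4))
im=camera("top"); cv2.imwrite("pics/t9.png",cv2.resize(im[180:230,230:330,::-1],None,fx=7,fy=7))
im=camera("scene"); cv2.imwrite("pics/s9.png",cv2.resize(im[120:240,210:310,::-1],None,fx=5,fy=5))
rel([lev(-.65,130,.07),lev(-.65,130,0)])
E
```

```text
[ 0.4771 -0.1434  0.2661] [ 0.1757  0.3103 -1.7298] [-0.9605  0.0854  0.0022]
shift [-0.0032  0.0005 -0.0006] turn [ 0.01 -0.09 -0.08] dist 0.003 ang 0.1
shift [-0.0033  0.0005  0.0694] turn [ 0.01 -0.09 -0.08] dist 0.070 ang 0.1
```

View pics/w9c.png

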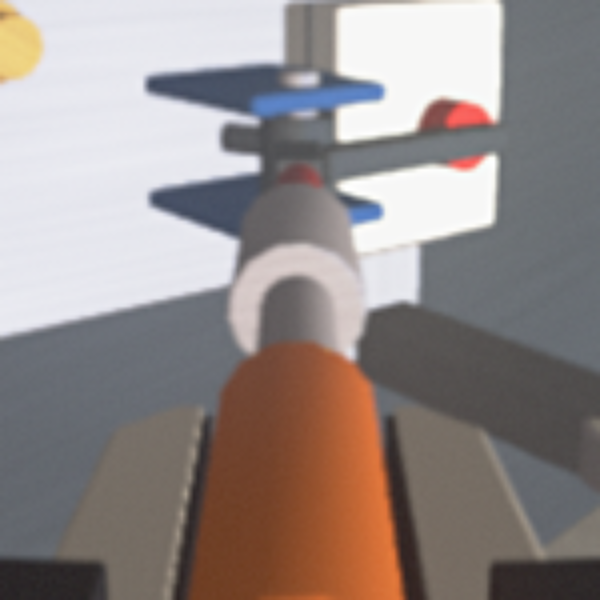

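View pics/t9.png

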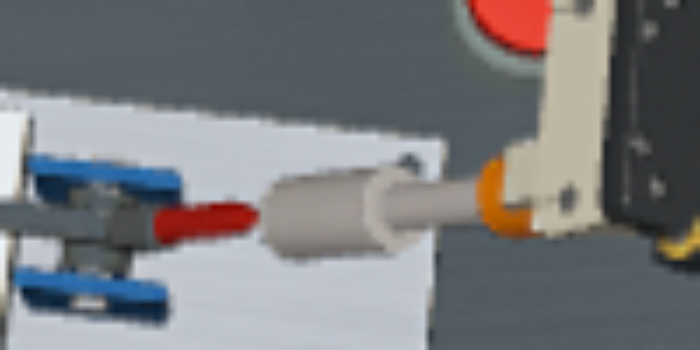

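View pics/s9.png

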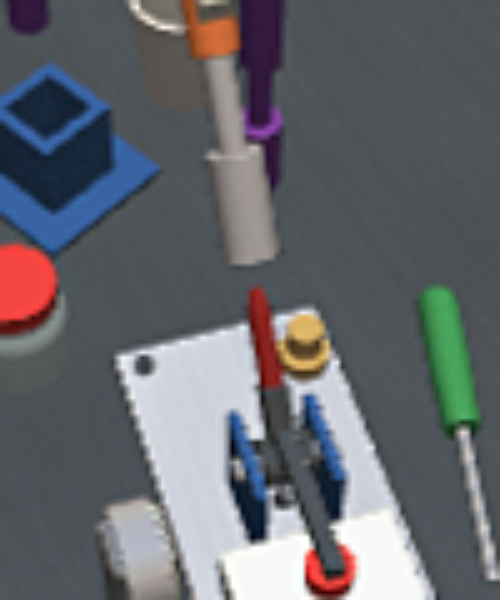

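Emit:
move_arm(moves=[[[0,0,0.01],[0,0,0],0.01],[[0,0,0.018],[0,0,0],0.01],[[0,0,0.026],[0,0,0],0.01],[[0,0,0.034],[0,0,0],0.01],[[0,0,0.04],[0,0,0],0.01],[[0,0,0.04],[0,0,0],0.01]], force=50)

```text
time: 15.85
position: [0.4819, -0.1196, 0.2341]
tcp_rot: [0.094, 0.943, 0.318, 0.03]
contact_force: [-1.0, -0.5, -2.7]
width: 0.0268
```

```bash
python3 - <<'E'
from h import *
np.set_printoptions(precision=4,suppress=True)
s=state();print(s["position"],s["contact_force"],s["moment"])
im=camera("wrist"); cv2.imwrite("pics/w10c.png",cv2.resize(im[130:280,180:330,::-1],None,fx=4,fy=4))
im=camera("top"); cv2.imwrite("pics/t10.png",cv2.resize(im[180:230,230:330,::-1],None,fx=7,fy=7))
im=camera("scene"); cv2.imwrite("pics/s10.png",cv2.resize(im[120:240,210:310,::-1],None,fx=5,fy=5))
rel([lev(-.65,130,0)])
E
```

```text
[ 0.4819 -0.1196  0.2341] [-1.0451 -0.4612 -2.6512] [-0.917   0.0461  0.0506]
shift [-0.003   0.0007  0.0297] turn [-0.   -0.05 -0.1 ] dist 0.030 ang 0.1
```

View pics/t10.png

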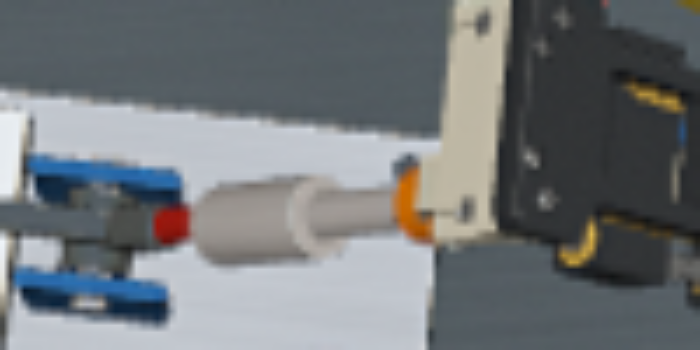

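View pics/s10.png

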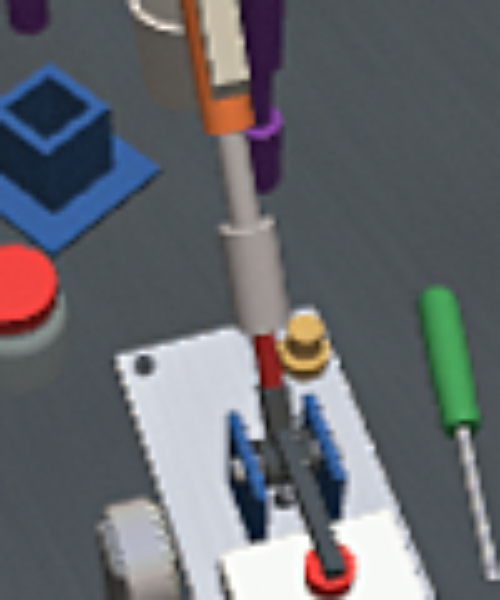

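Emit:
move_arm(moves=[[[0,0,0.008],[0,0,0],0.01],[[0,0,0.016],[0,0,0],0.01],[[0,0,0.022],[0,0,0],0.01],[[0,0,0.027],[0,0,0],0.01],[[0,0,0.03],[0,0,0],0.01],[[0,0,0.03],[0,0,0],0.01]], force=50)

```text
time: 16.6
position: [0.4857, -0.1027, 0.2111]
tcp_rot: [0.095, 0.943, 0.318, 0.03]
contact_force: [-2.1, -0.7, 0.8]
width: 0.0267
```

```bash
python3 - <<'E'
from h import *
np.set_printoptions(precision=4,suppress=True)
s=state();R=Rn.from_quat(s["tcp_rot"]);print(s["position"],s["contact_force"],"tool",R.inv().apply(s["contact_force"]),s["moment"])
rel([lev(-.65,130,0)])
E
```

```text
[ 0.4857 -0.1027  0.2111] [-2.1205 -0.7433  0.8207] tool [ 1.9344 -0.4202 -1.3432] [-0.7135  0.3907  0.2675]
shift [-0.0036  0.0006 -0.0003] turn [ 0.01 -0.14 -0.11] dist 0.004 ang 0.2
```

Emit:
move_arm(moves=[[[-0.001,0,0.002],[0,0,0],0.01],[[-0.001,0,0.004],[0,0,0],0.01],[[-0.001,0,0.004],[0,0,0],0.01]], force=50)

```text
time: 16.9
position: [0.4869, -0.1026, 0.2104]
tcp_rot: [0.095, 0.943, 0.318, 0.03]
contact_force: [-11.0, -13.9, 21.7]
width: 0.0261
```

```bash
python3 - <<'E'
from h import *
np.set_printoptions(precision=4,suppress=True)
s=state();R=Rn.from_quat(s["tcp_rot"]);print(s["position"],s["contact_force"],"tool",R.inv().apply(s["contact_force"]),s["moment"])
im=camera("top"); cv2.imwrite("pics/t11.png",cv2.resize(im[180:230,230:330,::-1],None,fx=7,fy=7))
im=camera("scene"); cv2.imwrite("pics/s11.png",cv2.resize(im[160:240,220:310,::-1],None,fx=7,fy=7))
rel([lev(-.65,130,0)])
E
```

```text
[ 0.4869 -0.1026  0.2104] [-10.9694 -13.9041  21.6936] tool [  8.0689   0.514  -26.8122] [0.2533 1.7898 1.5408]
shift [-0.0024  0.0007 -0.0011] turn [-0.03 -0.11 -0.19] dist 0.003 ang 0.2
```

View pics/t11.png

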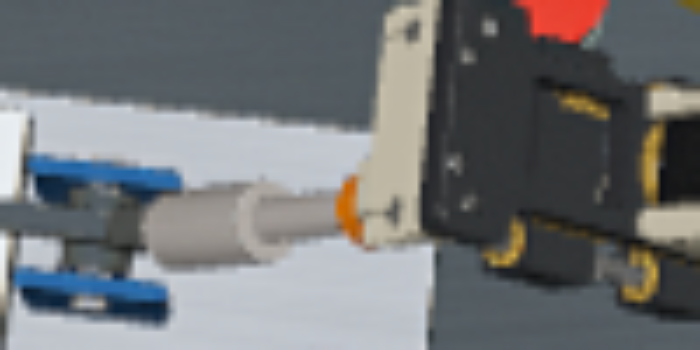

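View pics/s11.png

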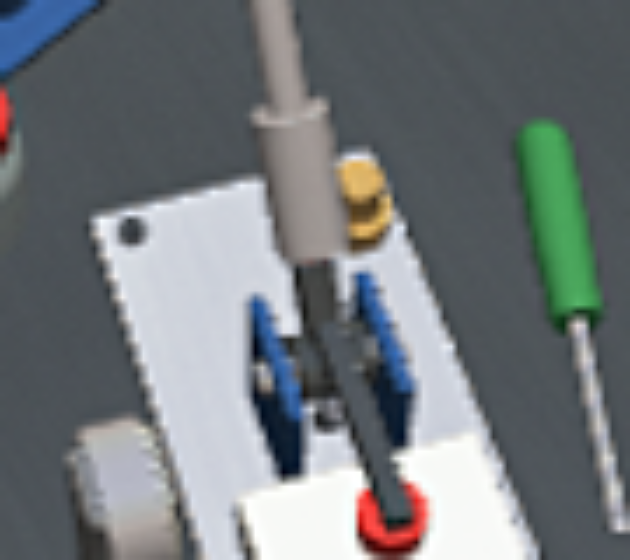

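Emit:
move_arm(moves=[[[0,0,-0.002],[0,0,0],0.01],[[0,0,-0.003],[0,0,0],0.01],[[0,0,-0.003],[0,0,0],0.01]], force=60)

```text
time: 17.3
position: [0.4863, -0.1027, 0.2109]
tcp_rot: [0.095, 0.943, 0.318, 0.03]
contact_force: [-3.8, -3.9, 6.9]
width: 0.0265
```

```bash
cat > arc.py <<'E'
from h import *
import sys
np.set_printoptions(precision=4,suppress=True)
s=state();R=Rn.from_quat(s["tcp_rot"]);p=s["position"]
print(p,"tool",R.inv().apply(s["contact_force"]),s["moment"],s["joint_positions"].round(2),s["width"])
a=CL[2]; yc=np.array([-np.sin(a),np.cos(a),0]); xc=np.array([np.cos(a),np.sin(a),0]); H=np.array([CL[0],CL[1],.07])
u=-R.apply([0,0,1]); print("tool tilt",np.arctan2(u@xc,u[2]), "tcp ang",np.arctan2((p-H)@xc,(p-H)[2]),"rad",np.linalg.norm((p-H)-yc*((p-H)@yc)),"lat",(p-H)@yc)
for d in map(float,sys.argv[1:]):
    Q=Rn.from_rotvec(yc*np.radians(d)); rel([(H+Q.apply(p-H),Q*R)])
E
python3 arc.py 6 12 18 24 30 36 42 48 54 60
```

```text
[ 0.4863 -0.1027  0.2109] tool [ 2.9539  0.5717 -8.2561] [-0.4025  0.8778  0.693 ] [ 1.12  0.7  -0.95  1.83 -0.12  0.92  1.72] 0.026515866310192787
tool tilt -0.6499389349807942 tcp ang -0.6535226835236676 rad 0.1774573400953 lat 0.002952125970914395
shift [0.     0.0186 0.0009] turn [ 6.   -0.01  0.02] dist 0.019 ang 6.0
shift [0.0001 0.0369 0.0037] turn [12.   -0.03  0.03] dist 0.037 ang 12.0
shift [0.0001 0.0549 0.0085] turn [18.   -0.04  0.05] dist 0.056 ang 18.0
shift [0.0001 0.0722 0.0151] turn [24.   -0.05  0.07] dist 0.074 ang 24.0
shift [0.0001 0.0888 0.0235] turn [30.   -0.07  0.08] dist 0.092 ang 30.0
shift [0.0001 0.1044 0.0335] turn [36.   -0.08  0.1 ] dist 0.110 ang 36.0
shift [0.0001 0.1189 0.0452] turn [42.   -0.09  0.12] dist 0.127 ang 42.0
shift [0.0001 0.1321 0.0582] turn [48.   -0.11  0.13] dist 0.144 ang 48.0
shift [0.0001 0.1438 0.0726] turn [54.   -0.12  0.15] dist 0.161 ang 54.0
shift [0.0001 0.154  0.0882] turn [60.   -0.13  0.17] dist 0.177 ang 60.0
```

Emit:
move_arm(moves=[[[0,0.0093,0.0002],[3,0,0],0.01],[[0,0.0186,0.0009],[6,0,0],0.01],[[0,0.0278,0.002],[9,0,0],0.01],[[0,0.0369,0.0037],[12,0,0],0.01],[[0,0.046,0.006],[15,0,0],0.01],[[0,0.0549,0.0085],[18,0,0],0.01],[[0,0.0549,0.0085],[18,0,0],0.01]], force=60)

```text
time: 18.0
position: [0.4963, -0.0594, 0.2356]
tcp_rot: [0.097, 0.982, 0.16, 0.016]
contact_force: [-2.1, -10.6, -2.0]
width: 0.0267
```

```bash
python3 arc.py 6 12 18 24 30 36 42 48 54 60
```

```text
[ 0.4963 -0.0594  0.2356] tool [  0.0369 -10.8471  -1.5201] [-3.6132  0.495  -0.0342] [ 0.83  0.49 -0.82  1.83  0.04  0.92  1.43] 0.026697291766488954
tool tilt -0.32232946727007067 tcp ang -0.36618253541429424 rad 0.17733640886438568 lat 0.0016781063042550443
shift [-0.      0.0186  0.0002] turn [ 6.    0.01 -0.  ] dist 0.019 ang 6.0
shift [-0.      0.037   0.0023] turn [12.    0.02 -0.01] dist 0.037 ang 12.0
shift [-0.0001  0.0551  0.0063] turn [18.    0.02 -0.01] dist 0.055 ang 18.0
shift [-0.0001  0.0727  0.0122] turn [24.    0.03 -0.02] dist 0.074 ang 24.0
shift [-0.0001  0.0896  0.0198] turn [30.    0.04 -0.02] dist 0.092 ang 30.0
shift [-0.0001  0.1056  0.0293] turn [36.    0.05 -0.02] dist 0.110 ang 36.0
shift [-0.0001  0.1205  0.0403] turn [42.    0.06 -0.03] dist 0.127 ang 42.0
shift [-0.0001  0.1342  0.0528] turn [48.    0.06 -0.03] dist 0.144 ang 48.0
shift [-0.0002  0.1465  0.0667] turn [54.    0.07 -0.04] dist 0.161 ang 54.0
shift [-0.0002  0.1573  0.0819] turn [60.    0.08 -0.04] dist 0.177 ang 60.0
```

Emit:
move_arm(moves=[[[0,0.0093,0],[3,0,0],0.01],[[0,0.0186,0.0003],[6,0,0],0.01],[[0,0.0278,0.001],[9,0,0],0.01],[[0,0.037,0.0023],[12,0,0],0.01],[[0,0.046,0.004],[15,0,0],0.01],[[0,0.0551,0.0063],[18,0,0],0.01],[[0,0.064,0.009],[21,0,0],0.01],[[0,0.0727,0.0122],[24,0,0],0.01],[[0,0.0727,0.0122],[24,0,0],0.01]], force=60)

```text
time: 18.9
position: [0.5112, 0.0202, 0.2488]
tcp_rot: [0.097, 0.994, -0.04, -0.005]
contact_force: [0.1, 0.5, -2.5]
width: 0.0267
```

```bash
python3 arc.py 6 12 18 24 30 36 42 48; python3 - <<'E'
from h import *
im=camera("scene"); cv2.imwrite("pics/s12.png",cv2.resize(im[110:260,200:330,::-1],None,fx=4,fy=4))
E
```

```text
[0.5112 0.0202 0.2488] tool [-0.0335  0.6763  2.4522] [ 0.2468 -0.1588  0.0016] [ 0.3   0.44 -0.63  1.74  0.36  1.1   0.91] 0.026724063593962934
tool tilt 0.08090429742766908 tcp ang 0.09733576955098942 rad 0.17960911581546096 lat 0.002800521853801787
shift [-0.0001  0.0188  0.0013] turn [6.   0.03 0.01] dist 0.019 ang 6.0
shift [-0.0002  0.0373  0.0045] turn [12.    0.06  0.02] dist 0.038 ang 12.0
shift [-0.0003  0.0553  0.0097] turn [18.    0.09  0.04] dist 0.056 ang 18.0
shift [-0.0004  0.0728  0.0167] turn [24.    0.12  0.05] dist 0.075 ang 24.0
shift [-0.0005  0.0894  0.0255] turn [30.    0.16  0.06] dist 0.093 ang 30.0
shift [-0.0006  0.105   0.036 ] turn [36.    0.19  0.07] dist 0.111 ang 36.0
shift [-0.0007  0.1194  0.0481] turn [42.    0.22  0.08] dist 0.129 ang 42.0
shift [-0.0008  0.1325  0.0616] turn [48.    0.25  0.09] dist 0.146 ang 48.0
```

View pics/s12.png

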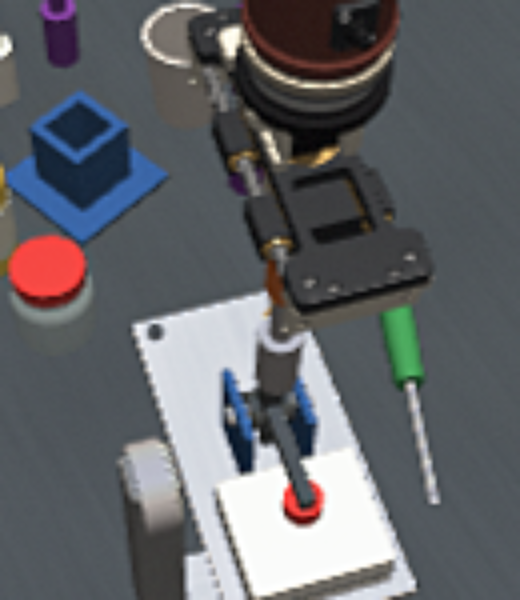

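Emit:
move_arm(moves=[[[0,0.0094,0.0015],[3,0,0],0.01],[[0,0.0188,0.003],[6,0,0],0.01],[[0,0.028,0.0045],[9,0,0],0.01],[[0,0.0373,0.0065],[12,0,0],0.01],[[0,0.046,0.009],[15,0,0],0.01],[[0,0.0553,0.0117],[18,0,0],0.01],[[0,0.064,0.015],[21,0,0],0.01],[[0,0.0728,0.0187],[24,0,0],0.01],[[0,0.081,0.023],[27,0,0],0.01],[[0,0.0894,0.0275],[30,0,0],0.01],[[0,0.0894,0.0275],[30,0,0],0.01]], force=60)

```text
time: 20.05
position: [0.5287, 0.1043, 0.2142]
tcp_rot: [0.093, 0.95, -0.296, -0.031]
contact_force: [1.6, 1.9, 5.5]
width: 0.0264
```

```bash
python3 arc.py 3 6 ; python3 - <<'E'
from h import *
im=camera("scene"); cv2.imwrite("pics/s13.png",cv2.resize(im[110:260,200:330,::-1],None,fx=4,fy=4))
E
```

```text
[0.5287 0.1043 0.2142] tool [-1.1602 -1.3534 -5.7   ] [ 0.1575 -0.2701  0.0309] [-0.23  0.68 -0.46  1.55  0.66  1.52  0.48] 0.0264025613997869
tool tilt 0.6051915701355574 tcp ang 0.621980247874132 rad 0.17740282228412085 lat 0.0022214997858028647
shift [-0.      0.0093  0.0004] turn [3.   0.01 0.  ] dist 0.009 ang 3.0
shift [-0.0001  0.0185  0.0013] turn [6.   0.03 0.  ] dist 0.019 ang 6.0
```

View pics/s13.png

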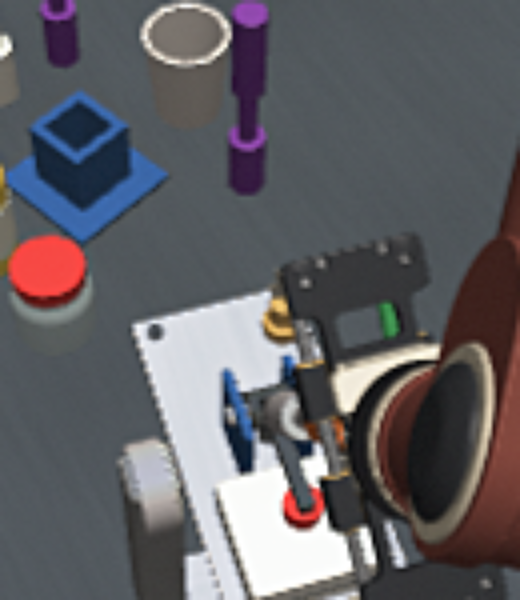

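Emit:
move_arm(moves=[[[0,0.0093,0.0004],[3,0,0],0.01],[[0,0.0139,0.0008],[4.5,0,0],0.01],[[0,0.0185,0.0013],[6,0,0],0.01],[[0,0.0185,0.0013],[6,0,0],0.01]], force=60)

```text
time: 20.5
position: [0.5314, 0.1126, 0.2064]
tcp_rot: [0.094, 0.931, -0.351, -0.035]
contact_force: [-0.1, 0.0, 12.8]
width: 0.026
```

```bash
python3 arc.py 3 
```

```text
[0.5314 0.1126 0.2064] tool [ 0.0953 -8.493  -9.6186] [-2.5186  0.2277  0.1083] [-0.31  0.75 -0.42  1.5   0.69  1.61  0.44] 0.025993345446512925
tool tilt 0.7218217158376863 tcp ang 0.6876180381057937 rad 0.1765719550470922 lat 0.0012958624483726197
shift [ 0.      0.0092 -0.0001] turn [ 3.   -0.01  0.01] dist 0.009 ang 3.0
```

```bash
python3 - <<'E'
from h import *
np.set_printoptions(precision=4,suppress=True)
yc=np.array([-np.sin(CL[2]),np.cos(CL[2]),0])*.0025
P=[lev(.6,129,0),lev(.6,129,.03),lev(.6,129,.08),lev(0.3,129,.12)]
rel([(p+yc,R) for p,R in P]); print(P[-1][0])
E
```

```text
shift [ 0.0012 -0.0155  0.0008] turn [-6.98 -0.1  -0.14] dist 0.016 ang 7.0
shift [ 0.0012 -0.0191 -0.029 ] turn [-6.98 -0.1  -0.14] dist 0.035 ang 7.0
shift [ 0.0013 -0.0252 -0.0786] turn [-6.98 -0.1  -0.14] dist 0.083 ang 7.0
shift [ 0.0011 -0.1156 -0.0945] turn [-24.17  -0.07  -0.15] dist 0.149 ang 24.2
[0.5278 0.0885 0.3537]
```

Emit:
move_arm(moves=[[[0.001,-0.01,0],[-4,0,0],0.01],[[0.001,-0.018,0.0],[-7,0,0],0.01],[[0.001,-0.018,0],[-7,0,0],0.01],[[0.001,-0.018,0],[-7,0,0],0.01]])

```text
time: 20.9
position: [0.5281, 0.1023, 0.2155]
tcp_rot: [0.096, 0.952, -0.289, -0.029]
contact_force: [1.1, 0.6, 5.3]
width: 0.0264
```

```bash
python3 arc.py; python3 - <<'E'
from h import *
np.set_printoptions(precision=4,suppress=True)
yc=np.array([-np.sin(CL[2]),np.cos(CL[2]),0])*.0025
P=[lev(.6,129,0),lev(.6,129,.03),lev(.6,129,.08),lev(0.3,129,.12)]
rel([(p+yc,R) for p,R in P]); print(P[-1][0])
E
```

```text
[0.5281 0.1023 0.2155] tool [-0.9689 -2.2606 -4.8887] [-0.3548 -0.3969  0.1955] [-0.22  0.67 -0.46  1.56  0.65  1.51  0.48] 0.026390204908073835
tool tilt 0.5887461469161053 tcp ang 0.6083092526027519 rad 0.17727562121352233 lat 0.0024547065291960586
shift [ 0.     -0.0015  0.0003] turn [ 0.64 -0.07 -0.08] dist 0.001 ang 0.7
shift [ 0.0001 -0.0011 -0.0297] turn [ 0.64 -0.07 -0.08] dist 0.030 ang 0.7
shift [ 0.0001 -0.0006 -0.0797] turn [ 0.64 -0.07 -0.08] dist 0.080 ang 0.7
shift [ 0.0001 -0.088  -0.1075] turn [-16.54  -0.06  -0.09] dist 0.139 ang 16.5
[0.5278 0.0885 0.3537]
```

Withdraw along the lever.

Emit:
move_arm(moves=[[[0,-0.001,-0.006],[0.5,0,0],0.01],[[0,-0.001,-0.014],[0.6,0,0],0.01],[[0,-0.001,-0.022],[0.6,0,0],0.01],[[0,-0.001,-0.03],[0.6,0,0],0.01],[[0,-0.001,-0.038],[0.6,0,0],0.01],[[0,-0.001,-0.046],[0.6,0,0],0.01],[[0,-0.001,-0.054],[0.6,0,0],0.01],[[0,-0.001,-0.065],[0.6,0,0],0.01],[[0,-0.001,-0.085],[0.6,0,0],0.01],[[0,-0.001,-0.085],[0.6,0,0],0.01]])

```text
time: 21.9
position: [0.5373, 0.151, 0.2874]
tcp_rot: [0.094, 0.951, -0.292, -0.029]
contact_force: [0.2, -1.1, -1.6]
width: 0.0263
```

```bash
python3 arc.py; python3 - <<'E'
from h import *
for n in("scene","top","wrist"):
    im=camera(n); cv2.imwrite(f"pics/{n}14.png",im[:,:,::-1])
E
```

```text
[0.5373 0.151  0.2874] tool [-0.4092  0.0173  1.8895] [ 0.9744 -0.3126  0.0134] [-0.3   0.66 -0.47  1.37  0.62  1.7   0.54] 0.026282778985940888
tool tilt 0.5946131365276943 tcp ang 0.6066720518878514 rad 0.2646551285112516 lat 0.0030475076632740564
```

View pics/scene14.png

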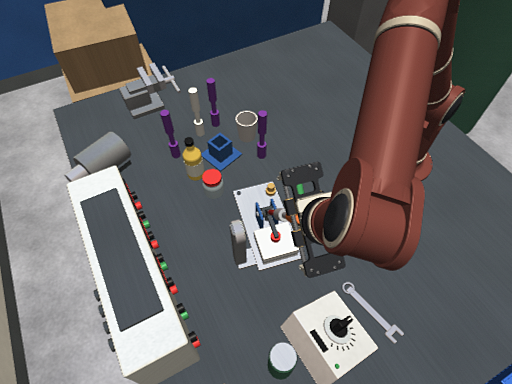

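View pics/wrist14.png

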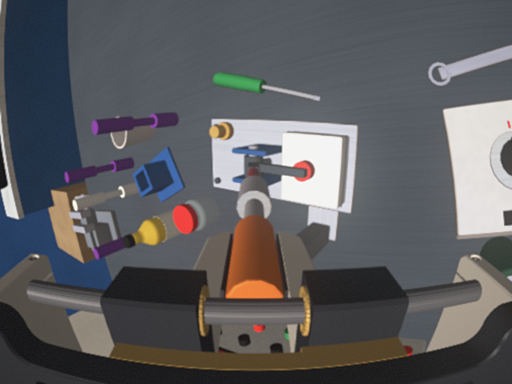

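```bash
python3 - <<'E'
from h import *
np.set_printoptions(precision=4,suppress=True)
Rg=Rzy([0,0,-1],az(79))
rel([((.53,.13,.35),lev(.4)[1]),((.50,-.1,.34),Rg),((.5133,-.3023,.29),Rg)])
E
```

```text
shift [ 0.003  -0.0522 -0.0428] turn [-11.48  -0.15   0.04] dist 0.068 ang 11.5
shift [-0.0132 -0.2375  0.0961] turn [-34.4   -0.28  -0.37] dist 0.257 ang 34.4
shift [-0.0664 -0.3708  0.2478] turn [-34.4   -0.28  -0.37] dist 0.451 ang 34.4
```

Emit:
move_arm(moves=[[[0.003,-0.025,-0.03],[-5,0,0],0.01],[[0.003,-0.052,-0.043],[-11.5,0,0],0.01],[[0,-0.09,-0.02],[-17,0,0],0.01],[[-0.005,-0.13,0.01],[-23,0,0],0.01],[[-0.01,-0.17,0.04],[-29,0,0],0.01],[[-0.013,-0.21,0.075],[-34.4,-0.3,-0.4],0.01],[[-0.013,-0.237,0.096],[-34.4,-0.3,-0.4],0.01],[[-0.031,-0.27,0.135],[-34.4,-0.3,-0.4],0.01],[[-0.047,-0.31,0.18],[-34.4,-0.3,-0.4],0.01],[[-0.06,-0.35,0.225],[-34.4,-0.3,-0.4],0.01],[[-0.066,-0.371,0.248],[-34.4,-0.3,-0.4],0.01],[[-0.066,-0.371,0.248],[-34.4,-0.3,-0.4],0.01]])

```text
time: 23.25
position: [0.5078, -0.3117, 0.2859]
tcp_rot: [0.102, 0.995, -0.002, -0.004]
contact_force: [-0.1, 0.2, -3.3]
width: 0.0264
```

```bash
python3 - <<'E'
from h import *
np.set_printoptions(precision=4,suppress=True)
s=state(); im=camera("wrist"); cv2.imwrite("pics/w15.png",im[:,:,::-1]); np.save("w15.npy",np.r_[s["position"],s["tcp_rot"]])
cv2.imwrite("pics/w15c.png",cv2.resize(im[110:300,185:325,::-1],None,fx=4,fy=3.1) if 0 else cv2.resize(im[110:255,185:325,::-1],None,fx=4,fy=4))
t=camera("top"); cv2.imwrite("pics/t15.png",cv2.resize(t[145:255,180:310,::-1],None,fx=6,fy=6,interpolation=cv2.INTER_CUBIC))
c=camera("scene"); cv2.imwrite("pics/s15.png",cv2.resize(c[60:290,130:310,::-1],None,fx=3,fy=2.6,interpolation=cv2.INTER_CUBIC))
print(s["position"],s["contact_force"],s["time"])
rel([((.5133,-.3023,.29),Rzy([0,0,-1],az(79)))])
print("pocket",proj("wrist",place(np.array([[20,20,76],[20,-20,76],[-20,-20,76],[-20,20,76],[0,0,76],[0,0,8]])/1e3,.5145,-.2993,.324),(s["position"],s["tcp_rot"])))
E
```

```text
[ 0.5078 -0.3117  0.2859] [-0.114   0.1864 -3.2633] 23.25
shift [-0.0016  0.0002 -0.0013] turn [ 0.13 -0.18 -0.06] dist 0.002 ang 0.2
pocket [[286.5856 180.8013]
 [260.102  195.593 ]
 [244.585  169.9385]
 [271.5117 154.5252]
 [265.7318 175.365 ]
 [264.229  165.605 ]]
```

View pics/w15c.png

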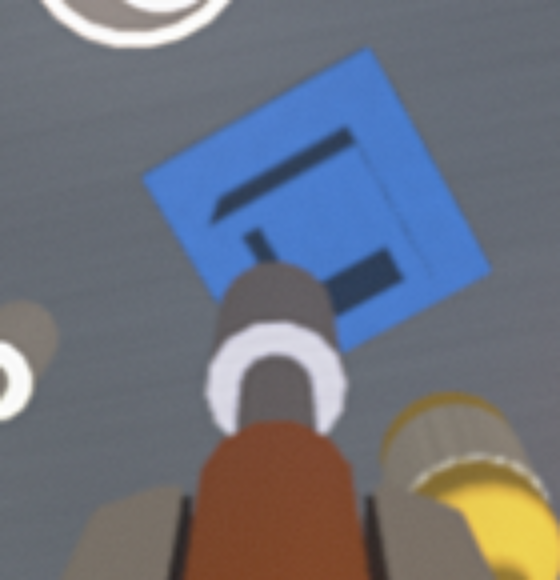

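View pics/t15.png

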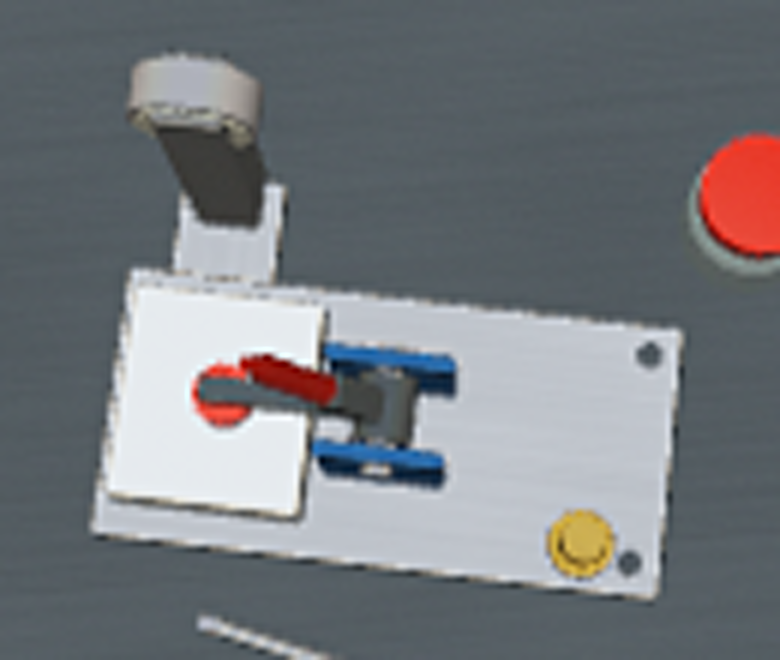

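View pics/s15.png

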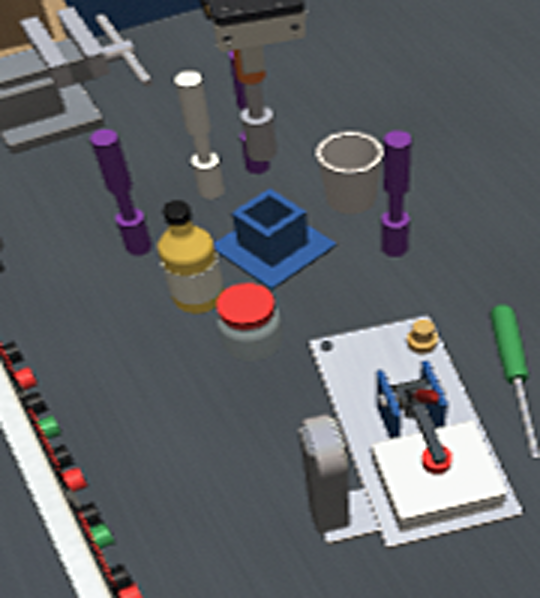

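```bash
python3 - <<'E'
from h import *
np.set_printoptions(precision=4,suppress=True)
for ph in(.45,.5,.55,.6,.65):
    L=np.array([[100*np.sin(ph),0,70+100*np.cos(ph)]])/1e3
    print(ph,(proj("top",place(L,*CL))-(180,145)+.5)*6-.5)
ph=-.65;L=np.array([[100*np.sin(ph),0,70+100*np.cos(ph)]])/1e3
print(ph,(proj("top",place(L,*CL))-(180,145)+.5)*6-.5, "seen 527,396")
s=state();print(s["position"],s["tcp_rot"])
rel([((.5133,-.3023,.29),Rzy([0,0,-1],az(79))),((.5133,-.3023,.15),Rzy([0,0,-1],az(79)))])
E
```

```text
0.45 [[268.8675 360.8949]]
0.5 [[258.7519 360.6936]]
0.55 [[249.0182 360.6234]]
0.6 [[239.6939 360.6833]]
0.65 [[230.8044 360.8721]]
-0.65 [[516.945  393.8382]] seen 527,396
[ 0.5117 -0.3022  0.2887] [ 0.0963  0.9953  0.0013 -0.0014]
shift [-0.0016  0.0002 -0.0013] turn [ 0.13 -0.18 -0.06] dist 0.002 ang 0.2
shift [-0.002  -0.0001  0.1387] turn [ 0.13 -0.18 -0.06] dist 0.139 ang 0.2
```

Emit:
move_arm(moves=[[[-0.002,0,0.03],[0,0,0],0.01],[[-0.002,0,0.06],[0,0,0],0.01],[[-0.002,0,0.08],[0,0,0],0.01],[[-0.002,0,0.1],[0,0,0],0.01],[[-0.002,0,0.1],[0,0,0],0.01]])

```text
time: 23.9
position: [0.5136, -0.2989, 0.1879]
tcp_rot: [0.093, 0.996, 0.002, -0.003]
contact_force: [-0.6, 0.1, -2.4]
width: 0.0266
```

```bash
python3 - <<'E'
from h import *
np.set_printoptions(precision=4,suppress=True)
s=state(); print(s["position"],s["contact_force"],s["moment"])
im=camera("wrist"); cv2.imwrite("pics/w16c.png",cv2.resize(im[110:255,185:325,::-1],None,fx=4,fy=4))
c=camera("scene"); cv2.imwrite("pics/s16.png",cv2.resize(c[90:180,180:270,::-1],None,fx=6,fy=6,interpolation=cv2.INTER_CUBIC))
rel([((.5133,-.3023,.1377),Rzy([0,0,-1],az(79)))])
E
```

```text
[ 0.5136 -0.2989  0.1879] [-0.6037  0.0962 -2.4067] [ 0.0824 -0.0958 -0.0078]
shift [ 0.0022 -0.0023  0.0533] turn [0.08 0.07 0.21] dist 0.053 ang 0.2
```

View pics/w16c.png

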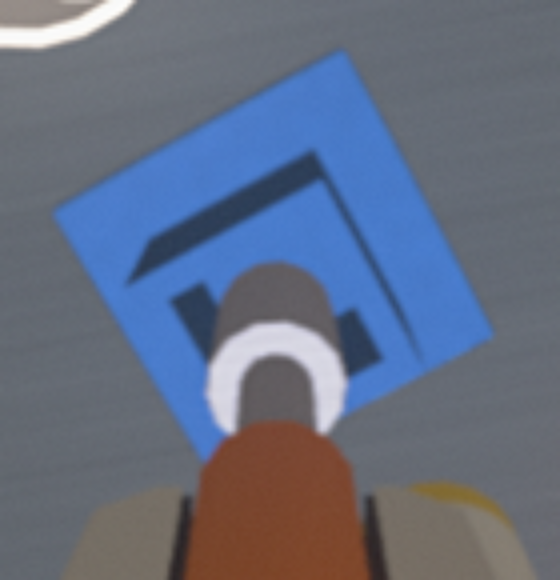

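View pics/s16.png

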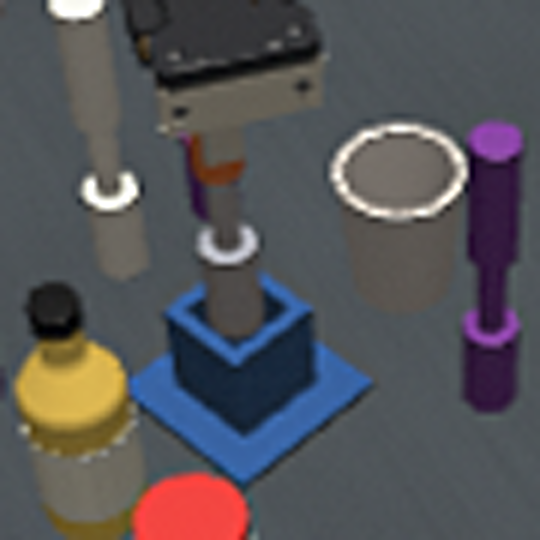

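Emit:
move_arm(moves=[[[0.001,-0.001,0.015],[0,0,0],0.01],[[0.001,-0.001,0.03],[0,0,0],0.01],[[0.001,-0.001,0.04],[0,0,0],0.01],[[0.001,-0.001,0.046],[0,0,0],0.01],[[0.001,-0.001,0.049],[0,0,0],0.01],[[0.001,-0.001,0.049],[0,0,0],0.01]])

```text
time: 24.6
position: [0.5142, -0.3029, 0.1412]
tcp_rot: [0.095, 0.995, 0.0, 0.0]
contact_force: [-0.2, 1.0, -2.1]
width: 0.0262
```

```bash
python3 - <<'E'
from h import *
np.set_printoptions(precision=4,suppress=True)
s=state(); print(s["position"],s["contact_force"],s["moment"])
E
```

```text
[ 0.5142 -0.3029  0.1412] [-0.1925  0.9764 -2.138 ] [ 0.315  -0.0357 -0.0094]
```

Emit:
move_arm(moves=[[[0,0,0.002],[0,0,0],0.01],[[0,0,0.0035],[0,0,0],0.01],[[0,0,0.0035],[0,0,0],0.01]])

```text
time: 24.9
position: [0.5142, -0.303, 0.1376]
tcp_rot: [0.095, 0.995, 0.001, 0.001]
contact_force: [-0.5, 0.6, -2.6]
width: 0.0268
```

```bash
python3 - <<'E'
from h import *
np.set_printoptions(precision=4,suppress=True)
s=state(); print(s["position"],s["contact_force"],s["moment"])
E
```

```text
[ 0.5142 -0.303   0.1376] [-0.5236  0.6098 -2.6175] [ 0.4213 -0.0777  0.0099]
```

Emit:
move_arm(moves=[[[0,0,0.0015],[0,0,0],0.01],[[0,0,0.003],[0,0,0],0.01],[[0,0,0.003],[0,0,0],0.01]])

```text
time: 25.2
position: [0.5146, -0.3032, 0.1373]
tcp_rot: [0.096, 0.995, -0.0, 0.001]
contact_force: [-2.0, 1.3, 10.0]
width: 0.0264
```

```bash
python3 - <<'E'
from h import *
np.set_printoptions(precision=4,suppress=True)
s=state(); print(s["position"],s["contact_force"],s["moment"])
c=camera("scene"); cv2.imwrite("pics/s17.png",cv2.resize(c[90:180,180:270,::-1],None,fx=6,fy=6,interpolation=cv2.INTER_CUBIC))
E
```

```text
[ 0.5146 -0.3032  0.1373] [-1.9585  1.2559 10.0432] [ 0.7631  0.9376 -0.0011]
```

View pics/s17.png

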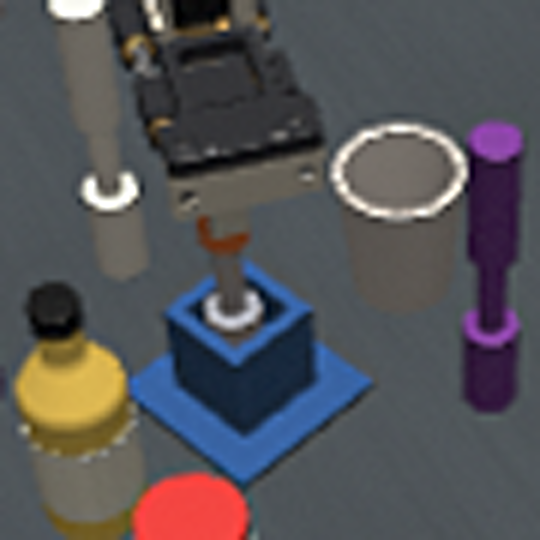

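Emit:
move_arm(moves=[[[0,0,-0.002],[0,0,0],0.01],[[0,0,-0.002],[0,0,0],0.03],[[0,0,-0.002],[0,0,0],0.04],[[0,0,-0.002],[0,0,0],0.06],[[0,0,-0.002],[0,0,0],0.08],[[0,0,-0.002],[0,0,0],0.09],[[0,0,-0.002],[0,0,0],0.09],[[0,0,-0.002],[0,0,0],0.09],[[0,0,-0.002],[0,0,0],0.09]], force=20)

```text
time: 26.15
position: [0.514, -0.3032, 0.1365]
tcp_rot: [0.095, 0.995, 0.0, 0.0]
contact_force: [0.2, -0.6, -0.2]
width: 0.0814
```

```bash
python3 - <<'E'
from h import *
np.set_printoptions(precision=4,suppress=True)
s=state(); print(s["position"],s["contact_force"],s["width"])
im=camera("wrist"); cv2.imwrite("pics/w18.png",im[:,:,::-1])
E
```

```text
[ 0.514  -0.3032  0.1365] [ 0.2114 -0.5704 -0.1823] 0.08142255332836291
```

View pics/w18.png

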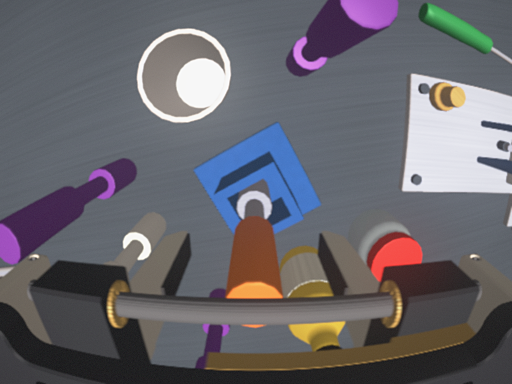

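Bar (top ~(255,300), ring (255,205)) stands free between the open jaws. Retreat straight up and inspect.

Emit:
move_arm(moves=[[[0,0,-0.03],[0,0,0],0.093],[[0,0,-0.07],[0,0,0],0.093],[[0,0,-0.12],[0,0,0],0.093],[[0,0,-0.17],[0,0,0],0.093],[[0.03,0,-0.2],[0,0,0],0.093],[[0.03,0,-0.2],[0,0,0],0.093],[[0.03,0,-0.2],[0,0,0],0.093],[[0.03,0,-0.2],[0,0,0],0.093]])

```text
time: 27.0
position: [0.484, -0.2975, 0.3347]
tcp_rot: [0.095, 0.995, 0.001, -0.001]
contact_force: [-0.6, 0.1, 0.1]
width: 0.0932
```

```bash
python3 - <<'E'
from h import *
s=state(); print(s["position"],s["contact_force"],s["time"])
for n in("scene","top","wrist"):
    im=camera(n); cv2.imwrite(f"pics/{n}19.png",cv2.resize(im[:,:,::-1],None,fx=1.5,fy=1.5,interpolation=cv2.INTER_CUBIC))
E
```

```text
[ 0.48395118 -0.29747018  0.33472373] [-0.62373548  0.07254559  0.06596637] 27.0
```

View pics/scene19.png

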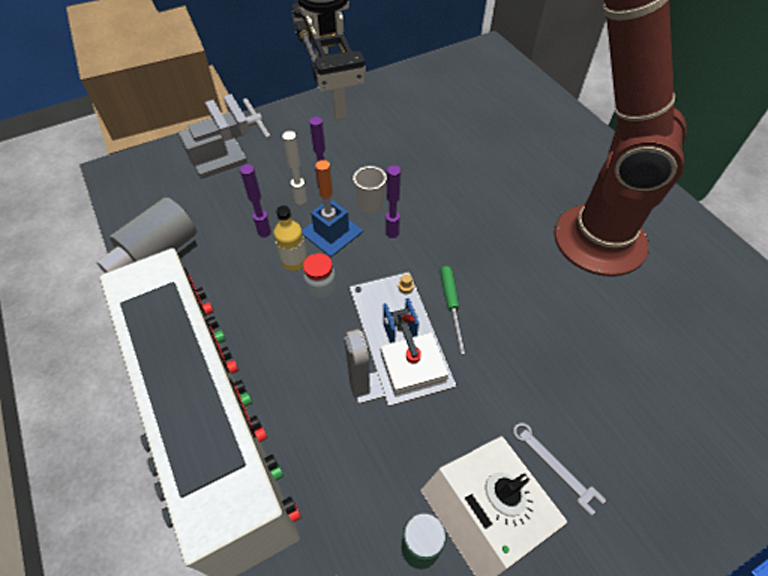

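View pics/top19.png

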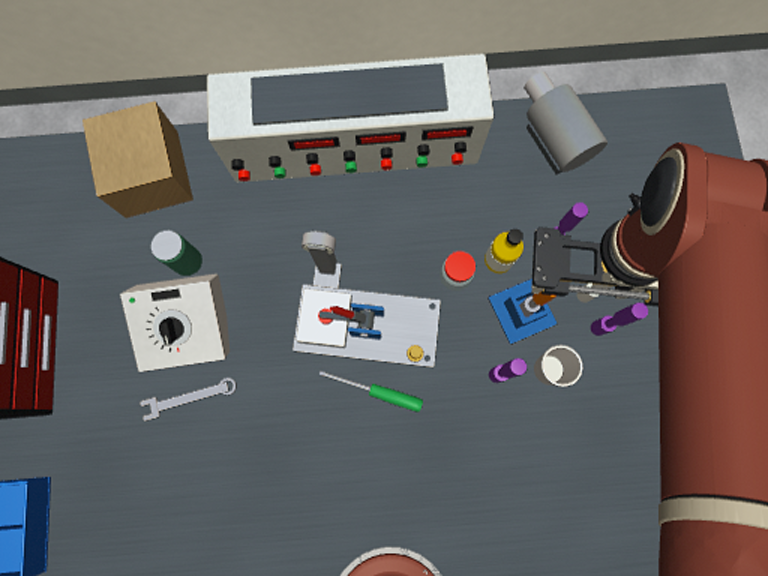

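View pics/wrist19.png

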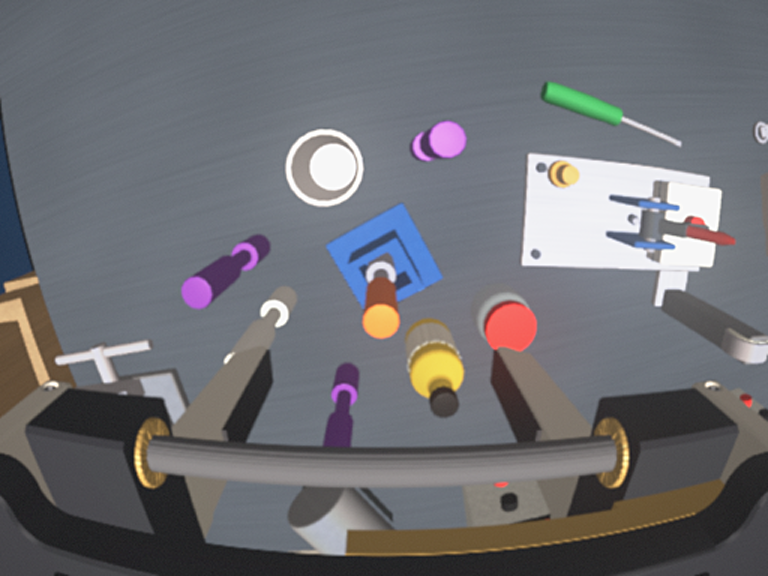

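```bash
python3 - <<'E'
from h import *
import cv2
a=cv2.imread("pics/top0.png").astype(int); b=camera("top")[:,:,::-1].astype(int)
d=(abs(a-b).max(2)>40).astype("uint8"); n,l,s,c=cv2.connectedComponentsWithStats(d)
print([(tuple(c[i].round()),s[i,4]) for i in range(1,n) if s[i,4]>6])
print(close_job())
E
```

```text
[((np.float64(470.0), np.float64(236.0)), np.int32(21757)), ((np.float64(368.0), np.float64(159.0)), np.int32(119)), ((np.float64(360.0), np.float64(191.0)), np.int32(299)), ((np.float64(391.0), np.float64(169.0)), np.int32(77)), ((np.float64(363.0), np.float64(184.0)), np.int32(7)), ((np.float64(384.0), np.float64(192.0)), np.int32(17)), ((np.float64(224.0), np.float64(209.0)), np.int32(173)), ((np.float64(257.0), np.float64(212.0)), np.int32(105)), ((np.float64(108.0), np.float64(224.0)), np.int32(54)), ((np.float64(115.0), np.float64(225.0)), np.int32(10)), ((np.float64(440.0), np.float64(342.0)), np.int32(16))]
the job is handed in; nothing more can be done
None
```

The job is done and handed in at about 27 s of the 72 s allowed.

- **Counter:** I turned the knob anticlockwise from about 2.33 rad until it hit the zero stop, where the torque jumped to about 0.5 N m. A close-up after letting go showed the pointer at the red mark.
- **Clamp:** I pressed the bar onto the lever until it stopped, at about 27 N along the bar, and swung the lever over the dead point. It came up against the locked stop, and after I pulled the bar off it stayed at about 0.6 rad over the mould.
- **Bar:** It is back upright in the blue holder. It touched the floor at the same height I picked it up from, and it stands free of the gripper.
- **Last checks:** Comparing the top view with the first picture, the only changes were the knob, the lever and the area the arm covers or shades around the holder. By eye in the scene and wrist views, the things around the holder had not moved either. The contact force was near zero.
- **Disagreements:** The position estimates from the fixed and wrist cameras differed by 1–3 mm. The gripper angle at the zero stop read −0.02 rad instead of 0. Neither affected the result.

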